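Weigh two look-alike brass collars and bed the heavier on the card rod

ROBOT

A 7-joint arm with a two-finger parallel gripper is mounted at the origin on the work surface. World frame = base frame: x ahead of the robot, y to its left, z up, the work surface at z = 0. Lengths are in m, angles in rad, forces in N, time in s.
With the tool pointing down it reaches from about 0.4 to 0.875 m from the base axis. Payload 19.3 kg.
Tool frame: the origin (TCP) lies at the very end of the fingers, on their centre line; the grasp point (between the pads) lies 19 mm behind it; z points along the fingers, x is the direction in which the jaws open and shut, and the axes are right-handed (so a half turn about z gives the same grasp; the last joint's range is limited). The gripper opens to 85 mm and grips with 20 to 120 N. Pads are 22 mm wide; open, the fingers measure 114 mm over their backs; the gripper's body (76 mm by 85 mm) begins 54 mm behind the grasp point. The pads swing forward as they close: fully open they stand 13 mm farther back than shut.
Start: joints at [-1.241, 0.521, -0.036, 1.599, 0.021, 1.021, -0.113], TCP at [0.243, 0.576, 0.207] pointing down, gripper open.
Joint ranges: [-2.91, 2.91], [-0.3, 2.13], [-1.5, 1.42], [0.17, 2.43], [-1.26, 4.41], [0.16, 1.93], [-2.52, 2.52]. Speed limits (rad/s): [1.89, 1.89, 2.39, 2.39, 3.01, 3.01, 3.01].

INTERFACE

Orientations are given as [roll, pitch, yaw] about the fixed x, y, z axes, in that order (R = Rz(yaw) Ry(pitch) Rx(roll)).
In Python, from workcell import observe, eyes, job_done gives the robot as it stands. The module is installed in compiled form; this text tells all that it offers.
- The arm moves only by the shell command python3 -m pendant 'ROWS' [FORCE]. ROWS is JSON, a list of rows, each an object of numbers: "dx", "dy", "dz": the shift along the tool's x, y, z in mm; "ax", "ay", "az": the turn, a rotation vector about the tool's x, y, z in degrees; "claw": the finger opening in mm, from 0 to 85.4. A call has 1 to 10 rows; each row is the pose to reach, as a shift and turn from the pose commanded when the call began, along the tool's axes at that moment; what a row does not reach only later rows make up. A row lasts 1/12 s, in which the tool goes at most 41.7 mm and 7.16 degrees, less where a joint would pass 70% of its speed; a pose out of reach is approached as far as the arm can. A call with a gripper value outside its range is refused whole. The fingers move at their own pace and stop on an object; FORCE is the grip in N (left out, the last holds). Time passes only in rows, so rows that repeat a pose let the fingers close. It gives the time, the measured TCP pose, the force and the opening at its end, in the units of the state.
- observe(): the state, without advancing time (a new reading comes with each control period).
- eyes.grab_frame(name): name is "scene" or "top" or "wrist"; returns a dict with "image" (480x640x3 uint8, blue, green, red), "fovy" (degrees; the focal length in pixels is half the picture's height over the tangent of half this angle, whatever the lens; pixels are square), "cx", "cy" (the principal point, pixels), "view" (4x4, takes a point from world to camera coordinates). Camera axes: x right, y up, looking along -z (the intrinsics and any distortion apply to the point x, -y, -z); pixel columns grow to the right and rows downward; lengths in m; the calibration is good to about 2 mm. The wrist camera is an equidistant fisheye: a pixel r from the principal point sees the ray r / f radians off the axis. A picture is of the moment at which its call begins. There is no depth.
- job_done(): hands the job in, once; it reports no verdict.
The state is a dict: "clock": time; "qpos": joint angles; "qd": joint speeds; "joint_efforts": joint torques, N m; "position": TCP position; "tool_rot": TCP orientation; "force": force on the tool from outside, world axes, zero at the start; "moment": the same for the moment, N m; "grip_width": finger opening in m.
Only numpy, scipy, OpenCV 4.12 (cv2) and the standard library are available. Lean on these libraries where they do the work, as an engineer would, in place of code of your own. Each camera call takes 0.05 s, during which the arm holds its last target.

TASK

A draught keeps lifting the punched cards in the holder. Stand the two look-alike brass collars one on each pan of the balance and let go so that it shows which is the heavier; then thread the one whose pan goes down onto the holder's rod, lower it onto the cards without letting it drop, and push it down firmly, but without forcing, until the bowed cards are squeezed flat and give no further. Leave the lighter collar standing on its pan, do nothing rough to the balance, and leave the ink, the pen and the notebook where they are.

Things in the scene. Friction and masses are not known exactly. Their poses are not given: they have to be found in the camera images.
- balance: Two-pan balance, fixed to the table: grey base 105 x 250 mm, 18 mm high, a pair of cheek plates 84 mm high in the middle with a small pointer dial rising to 106 mm, and a beam along the base's long side, with a steel dish on a post near each end. Origin: centre of the base's underside, at table height; x across the beam, y along the beam towards the left pan, z up. The dishes stay level as the beam tips.
- beam (a joint): Tip of the beam, rad. 0 is level, positive means that the left pan is down and the right pan is up, negative the reverse; stops at -0.11 and +0.11. Damped: a swing takes about a second. Empty, it creeps back to level. A load on one pan only, or the heavier of the two collars, takes its pan down to the stop.
- left_pan (a point): Centre of the upper face of the left dish's flat floor; z up. The dish is 98 mm across at its lip (inside 92 mm), the lip 4 mm above the floor. It stands 105 mm from the pivot along the balance's +y: 100 mm above the table when level, 11.5 mm lower when down at the stop, 11.5 mm higher when up.
- right_pan (a point): The same point of the right dish, 105 mm from the pivot along the balance's -y; same dish, same heights.
- collar_a: Brass collar: a plain upright cylinder, 44 mm in diameter, 38 mm high, with a 13 mm bore right through along its axis. Origin: centre of its underside; z up along the bore. One collar is solid brass (about 0.38 to 0.46 kg), the other has a light core (about 0.19 to 0.28 kg); they look the same, stand on the table at the start, and which lies where changes.
- collar_b: The other brass collar, the same in shape and size.
- holder: Card holder, fixed to the table: beech tray 122 mm (x) by 92 mm (y) with a floor 6 mm thick and a rim 18 mm high, and an upright steel rod of 10 mm diameter in its centre. Origin: centre of its underside, at table height; z up. In it lies a pile of white punched cards (104 x 74 mm) round the rod. How high the pile stands is not measured and changes from time to time: its top lies between 20 and 50 mm above the table, before it is squeezed.
- rod_top (a point): Top of the rod, on its axis, 88 mm above the table. The rod's last 8 mm taper to a blunt tip 5 mm across.
- cards (a joint): How far the bowed cards are squeezed, m: 0 at the start, 0.006 when they lie flat and give no further. They do not yield to a collar's own weight: they begin to yield at about 7 N on them (the collar's weight counts), a little more if pushed fast, and after 6 mm they are flat and firm: from there the pile gives only about 1 mm for every 9 N more. They stay flat when let go.
- ink: Bystander: stoppered ink jar, 58 mm in diameter, 58 mm high, about 0.16 kg. Origin: centre of its underside.
- pen: Bystander: black capped fountain pen lying flat, 125 mm long along its x, 12 mm thick. Origin: under its middle, on the table.
- notebook: Bystander: closed notebook, 105 x 148 x 16 mm. Origin: centre of its underside.
Not all that is in view belongs to the job. Leave any green or red look-alike of the collar_a alone.

How it is judged:
By the outcome, as a careful person would: the job done as asked, in the order asked, and still so for the second after the job is handed in, with the robot touching nothing.
It also fails if it takes over 72 s, if anything falls off the work surface, if the arm or the gripper's body presses on something with over 40 N, if the wrist force passes 120 N, or if a joint passes its speed limit or range.

## Working session

There is one attempt and no reset: what is moved stays moved. The work goes in short steps, Python scripts to look and compute and a shell command to move; the robot and the scene stay as the last step left them, time stands still between calls to the robot, and variables do not carry over. Pictures are saved under pics/ and viewed, and the job is handed in when it is done.

```bash
mkdir -p pics; cat > h.py <<'E'
import numpy as np, cv2, sys
from workcell import observe, eyes, job_done
def grab(n,save=None):
    f=eyes.grab_frame(n)
    np.savez('pics/'+(save or n)+'.npz',**f)
    if save: cv2.imwrite(f'pics/{save}.png',f['image'])
    return f
def load(s): 
    d=np.load(f'pics/{s}.npz'); return {k:d[k] for k in d}
def ray(f,u,v,fish=False):
    h=f['image'].shape[0]; fl=h/2/np.tan(np.radians(float(f['fovy']))/2)
    x=(u-float(f['cx']));y=(v-float(f['cy']))
    if fish:
        r=np.hypot(x,y);t=r/fl
        d=np.array([np.sin(t)*x/max(r,1e-9),np.sin(t)*y/max(r,1e-9),np.cos(t)])
    else: d=np.array([x/fl,y/fl,1.]);
    d=np.array([d[0],-d[1],-d[2]]); V=f['view']; R=V[:3,:3]
    d=R.T@d; o=-R.T@V[:3,3]; return o,d/np.linalg.norm(d)
def onz(f,u,v,z,fish=False):
    o,d=ray(f,u,v,fish); return o+d*(z-o[2])/d[2]
def tri(rays):
    A=0;b=0
    for o,d in rays:
        P=np.eye(3)-np.outer(d,d);A=A+P;b=b+P@o
    p=np.linalg.solve(A,b); return p,[np.linalg.norm((np.eye(3)-np.outer(d,d))@(p-o)) for o,d in rays]
def proj(f,p,fish=False):
    h=f['image'].shape[0]; fl=h/2/np.tan(np.radians(float(f['fovy']))/2)
    c=f['view'][:3,:3]@np.array(p)+f['view'][:3,3]; x,y,z=c[0],-c[1],-c[2]
    if fish:
        r=np.hypot(x,y);t=np.arctan2(r,z);return f['cx']+fl*t*x/r,f['cy']+fl*t*y/r
    return float(f['cx']+fl*x/z),float(f['cy']+fl*y/z)
E
python3 - <<'E'
from h import *
for n in ('scene','top','wrist'):
    f=grab(n,n+'0'); print(n,f['fovy'],f['cx'],f['cy'],f['view'].round(3).tolist(),[k for k in f])
print(observe())
E
```

```text
scene 45.13016908933047 308.33282045354974 246.63060464316533 [[0.791, 0.612, 0.016, -0.459], [-0.328, 0.402, 0.855, 0.073], [0.516, -0.681, 0.519, -1.361], [0.0, 0.0, 0.0, 1.0]] ['image', 'fovy', 'cx', 'cy', 'view']
top 51.33046979374626 320.5907435460388 232.06406762197614 [[-0.009, -1.0, 0.028, 0.009], [0.982, -0.004, 0.188, -0.563], [-0.188, 0.029, 0.982, -0.937], [0.0, 0.0, 0.0, 1.0]] ['image', 'fovy', 'cx', 'cy', 'view']
wrist 65.70646984690485 321.8342483031583 238.60767434015685 [[0.391, 0.921, -0.001, -0.624], [-0.888, 0.377, -0.265, 0.034], [-0.243, 0.104, 0.964, -0.379], [0.0, 0.0, 0.0, 1.0]] ['image', 'fovy', 'cx', 'cy', 'view']
{'clock': 0.15, 'qpos': array([-1.24119587,  0.52187846, -0.03632998,  1.59986233,  0.02119134,
        1.02106657, -0.11279124]), 'qd': array([-0.00075138, -0.00121418, -0.00189245, -0.00081282,  0.00107518,
        0.00173317, -0.00052392]), 'joint_efforts': array([ 1.84146331e-03, -9.27391291e+01,  1.98056728e+00, -3.70059872e+01,
        1.79606146e-02,  6.29101298e-03, -3.33931189e-05]), 'position': array([0.24319416, 0.57546341, 0.20646234]), 'tool_rot': array([3.14154733e+00, 8.29000381e-04, 1.17098972e+00]), 'force': array([-0.09300022, -0.46205038, -0.33011168]), 'moment': array([-2.52688680e-02,  2.10224560e-02,  5.91263047e-05]), 'grip_width': 0.08560476582914192}
```

View pics/top0.png

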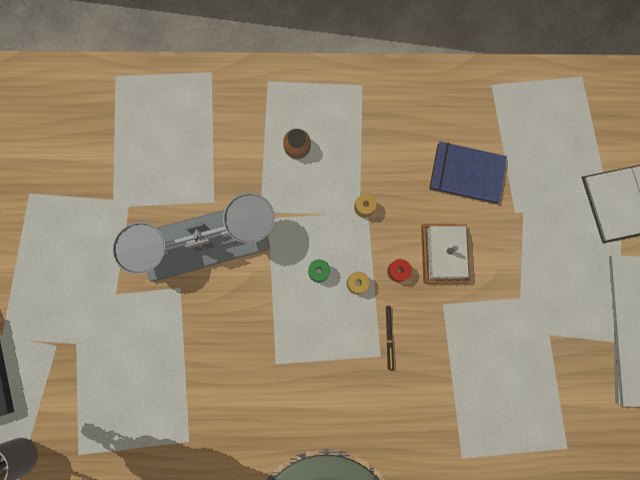

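View pics/scene0.png

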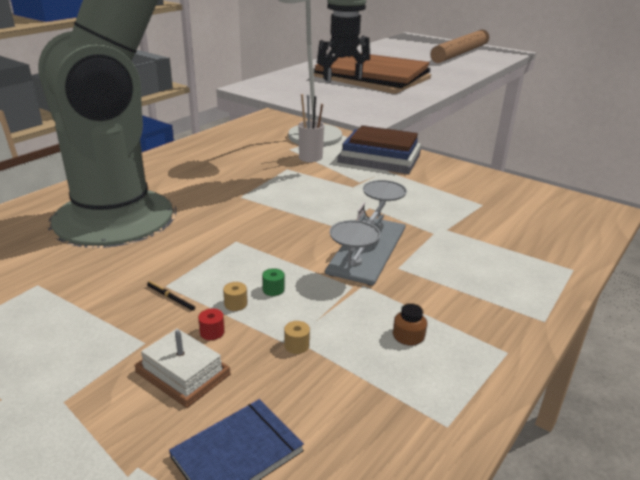

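View pics/wrist0.png

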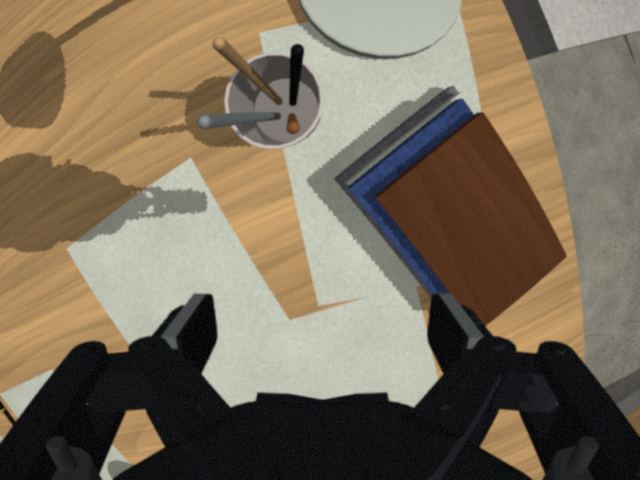

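Candidates for collars in top view: brass (366,205), brass (358,283), green decoy (319,271) and red decoy (400,270). I choose the two brass ones. The balance pans are at (140,248) and (249,218), the holder is at (446,253). Next, a close crop.

```bash
python3 - <<'E'
from h import *
t=load('top0');s=load('scene0')
a=cv2.resize(t['image'][180:310,290:490],None,fx=4,fy=4,interpolation=cv2.INTER_CUBIC)
cv2.imwrite('pics/ct.png',a)
b=cv2.resize(s['image'][170:400,130:430],None,fx=2.6,fy=2.6,interpolation=cv2.INTER_CUBIC)
cv2.imwrite('pics/cs.png',b)
c=cv2.resize(t['image'][180:290,105:285],None,fx=4,fy=4,interpolation=cv2.INTER_CUBIC)
cv2.imwrite('pics/cb.png',c)
E
```

```text
(no output)
```

View pics/ct.png

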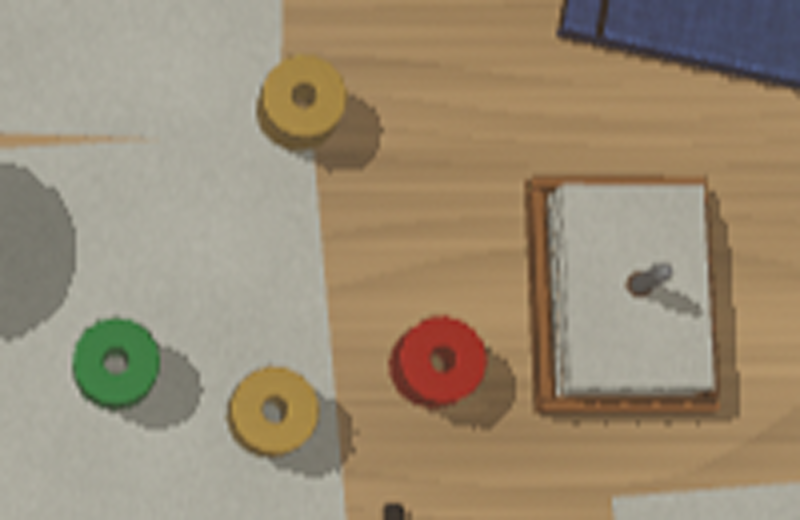

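View pics/cs.png

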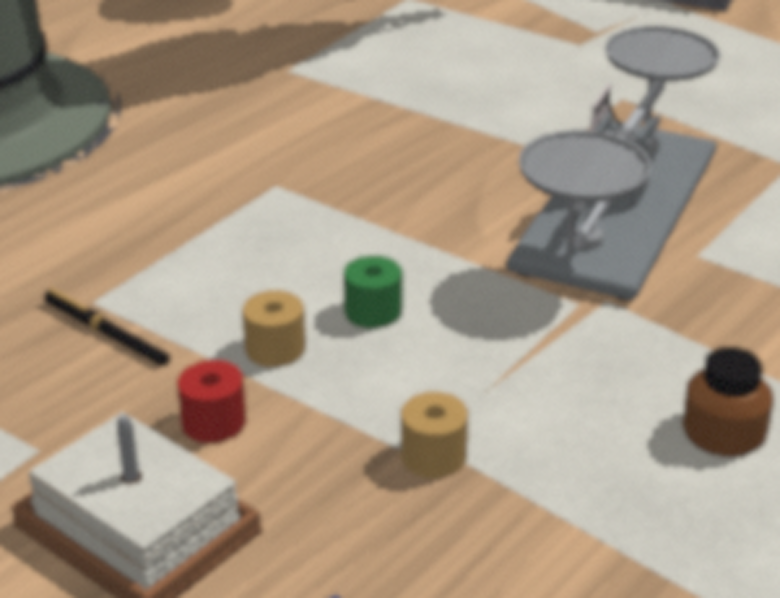

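View pics/cb.png

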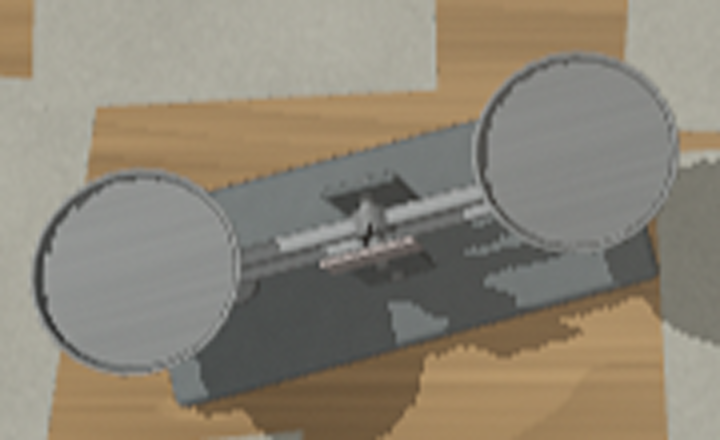

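```bash
python3 - <<'E'
from h import *
t=load('top0');s=load('scene0')
P={'c1':((366,204),(297.3,328.5)),'c2':((358.5,282.5),(235.4,288.5)),'rod':((455.5,247.5),(177.3,331.5)),
'panR':((249.25,218),(355.4,233.8)),'panL':((139.25,248),(384.6,190.4)),'cardsbase':((449.5,251.5),(181,353))}
for k,(a,b) in P.items():
    p,e=tri([ray(t,*a),ray(s,*b)]); print(k,p.round(4),np.round(e,4),np.hypot(p[0],p[1]).round(3))
for k,q in [('red',(400,269.5)),('green',(319,270)) ]: print(k,onz(t,*q,0.038))
print('ink',onz(t,297,138,.058),'note',onz(t,468,172,.016),'pen',onz(t,389,307,.012),onz(t,391,369,.012))
for u,v in [(420,224),(468,224),(472,283),(426,286)]: print(onz(t,u,v,.018).round(4))
E
```

```text
c1 [ 0.6246 -0.0887  0.0374] [0.0003 0.0003] 0.631
c2 [ 0.4646 -0.0696  0.0365] [0.0002 0.0002] 0.47
rod [ 0.5253 -0.2536  0.0859] [0.0009 0.0009] 0.583
panR [0.5822 0.1413 0.1006] [0.0005 0.0005] 0.599
panL [0.5253 0.3433 0.1001] [0.0002 0.0002] 0.628
cardsbase [ 0.525  -0.2532  0.0426] [0.0004 0.0004] 0.583
red [ 0.48961899 -0.15322647  0.038     ]
green [0.48958235 0.00837276 0.038     ]
ink [0.75836522 0.0515553  0.058     ] note [ 0.69926719 -0.3108287   0.016     ] pen [ 0.41681183 -0.13288255  0.012     ] [ 0.29584308 -0.13259885  0.012     ]
[ 0.5863 -0.2024  0.018 ]
[ 0.586  -0.3028  0.018 ]
[ 0.4635 -0.303   0.018 ]
[ 0.4581 -0.2086  0.018 ]
```

```bash
python3 -m pendant '[{"dx":-22,"dy":29,"az":6.7,"claw":85},{"dx":-45,"dy":58,"az":13.4,"claw":85},{"dx":-67,"dy":86,"az":20.1,"claw":85},{"dx":-90,"dy":115,"az":26.8,"claw":85},{"dx":-112,"dy":144,"az":33.6,"claw":85},{"dx":-134,"dy":173,"az":40.3,"claw":85},{"dx":-156,"dy":202,"az":47,"claw":85},{"dx":-179,"dy":230,"az":53.7,"claw":85},{"dx":-201,"dy":259,"az":60.4,"claw":85},{"dx":-223,"dy":288,"az":67.1,"claw":85}]' 60
```

```text
schema error: expected keys dx, dy, dz, ax, ay, az, claw
```

```bash
python3 -m pendant '[{"dx":-22,"dy":29,"dz":0,"ax":0,"ay":0,"az":6.7,"claw":85},{"dx":-45,"dy":58,"dz":0,"ax":0,"ay":0,"az":13.4,"claw":85},{"dx":-67,"dy":86,"dz":0,"ax":0,"ay":0,"az":20.1,"claw":85},{"dx":-90,"dy":115,"dz":0,"ax":0,"ay":0,"az":26.8,"claw":85},{"dx":-112,"dy":144,"dz":0,"ax":0,"ay":0,"az":33.6,"claw":85},{"dx":-134,"dy":173,"dz":0,"ax":0,"ay":0,"az":40.3,"claw":85},{"dx":-156,"dy":202,"dz":0,"ax":0,"ay":0,"az":47,"claw":85},{"dx":-179,"dy":230,"dz":0,"ax":0,"ay":0,"az":53.7,"claw":85},{"dx":-201,"dy":259,"dz":0,"ax":0,"ay":0,"az":60.4,"claw":85},{"dx":-223,"dy":288,"dz":0,"ax":0,"ay":0,"az":67.1,"claw":85}]' 60
```

```text
clock: 0.98
position: [0.4222, 0.2565, 0.207]
tool_rot: [-3.141, -0.0, -0.006]
force: [0.7, 0.5, 0.4]
grip_width: 0.0855
```

```bash
python3 -m pendant '[{"dx":18,"dy":32,"dz":1,"ax":0,"ay":0,"az":0,"claw":85},{"dx":36,"dy":63,"dz":2,"ax":0,"ay":0,"az":0,"claw":85},{"dx":54,"dy":95,"dz":3,"ax":0,"ay":0,"az":0,"claw":85},{"dx":72,"dy":127,"dz":3,"ax":0,"ay":0,"az":0,"claw":85},{"dx":90,"dy":160,"dz":4,"ax":0,"ay":0,"az":0,"claw":85},{"dx":108,"dy":192,"dz":5,"ax":0,"ay":0,"az":0,"claw":85},{"dx":126,"dy":225,"dz":5,"ax":0,"ay":0,"az":0,"claw":85},{"dx":144,"dy":258,"dz":6,"ax":0,"ay":0,"az":0,"claw":85},{"dx":162,"dy":290,"dz":7,"ax":0,"ay":0,"az":0,"claw":85},{"dx":178,"dy":317,"dz":7,"ax":0,"ay":0,"az":0,"claw":85}]'
python3 - <<'E'
from h import *
f=grab('wrist','w1'); o=observe(); print(o['position'],o['tool_rot'], -f['view'][:3,:3].T@f['view'][:3,3])
for k,p in dict(c1=(.6246,-.0887,.038),c2=(.4646,-.0696,.037),rod=(.5253,-.2536,.088)).items(): print(k,proj(f,p,True))
E
```

```text
clock: 1.82
position: [0.6002, -0.0615, 0.1996]
tool_rot: [3.141, 0.0, -0.001]
force: [0.3, 1.1, 0.4]
grip_width: 0.0852
[ 0.60201298 -0.06701649  0.19978476] [ 3.13822644e+00 -9.57914113e-04 -5.54100356e-03] [0.60032274 0.00511985 0.36708331]
c1 (np.float64(348.84879441901774), np.float64(241.9709648152002))
c2 (np.float64(180.68804811772017), np.float64(222.72090490677363))
rod (np.float64(247.7197153186142), np.float64(414.47320061766607))
```

View pics/w1.png

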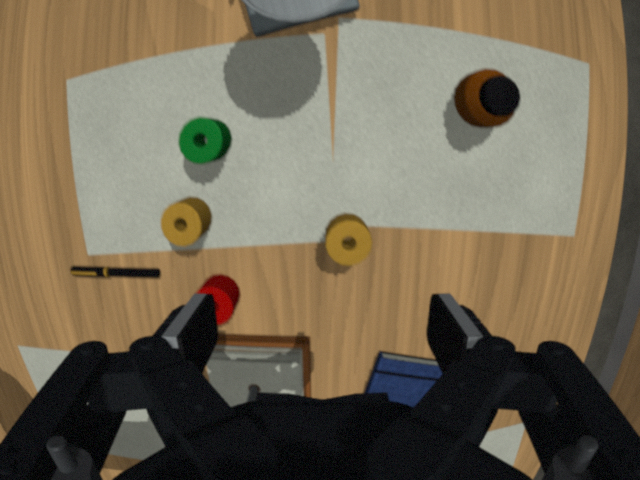

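```bash
python3 -m pendant '[{"dx":12,"dy":13,"dz":30,"ax":0,"ay":0,"az":0,"claw":75},{"dx":24,"dy":27,"dz":60,"ax":0,"ay":0,"az":0,"claw":70},{"dx":24,"dy":27,"dz":95,"ax":0,"ay":0,"az":0,"claw":70},{"dx":24,"dy":27,"dz":120,"ax":0,"ay":0,"az":0,"claw":70},{"dx":24,"dy":27,"dz":130,"ax":0,"ay":0,"az":0,"claw":70},{"dx":24,"dy":27,"dz":130,"ax":0,"ay":0,"az":0,"claw":70}]'
python3 - <<'E'
from h import *
o=observe(); print(o['position'],o['tool_rot'],o['grip_width'],o['force'])
E
```

```text
clock: 2.37
position: [0.6223, -0.0856, 0.0678]
tool_rot: [-3.141, 0.004, -0.0]
force: [0.5, -1.2, 0.3]
grip_width: 0.0703
[ 0.62234111 -0.08561518  0.06776393] [-3.14147192e+00  3.81646342e-03 -8.90384624e-05] 0.07029057782285121 [ 0.53872909 -1.21898196  0.27136045]
```

```bash
python3 -m pendant '[{"dx":0,"dy":0,"dz":15,"ax":0,"ay":0,"az":0,"claw":70},{"dx":0,"dy":0,"dz":33,"ax":0,"ay":0,"az":0,"claw":70},{"dx":0,"dy":0,"dz":50,"ax":0,"ay":0,"az":0,"claw":70},{"dx":0,"dy":0,"dz":59,"ax":0,"ay":0,"az":0,"claw":70},{"dx":0,"dy":0,"dz":61,"ax":0,"ay":0,"az":0,"claw":70},{"dx":0,"dy":0,"dz":61,"ax":0,"ay":0,"az":0,"claw":70},{"dx":0,"dy":0,"dz":61,"ax":0,"ay":0,"az":0,"claw":70}]'
python3 - <<'E'
from h import *
f=grab('wrist','w2'); o=observe(); print(o['position'],o['tool_rot'],o['grip_width'],o['force'])
print(proj(f,(.6246,-.0887,.038),True))
E
```

```text
clock: 2.95
position: [0.6245, -0.0859, 0.0103]
tool_rot: [3.141, -0.002, -0.0]
force: [0.2, 0.2, -0.5]
grip_width: 0.0702
[ 0.62446818 -0.08594503  0.01026535] [ 3.14147856e+00 -1.64800304e-03 -1.88842126e-04] 0.0700202820275416 [-0.76935349  1.04624738  0.93195169]
(np.float64(322.83747266762447), np.float64(310.034416828581))
```

View pics/w2.png

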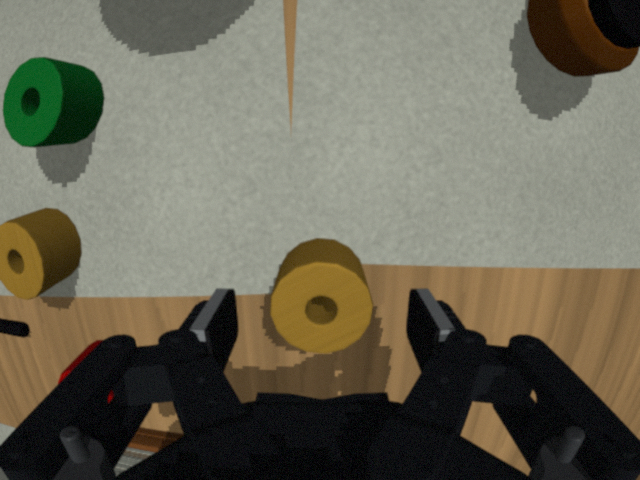

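```bash
python3 -m pendant '[{"dx":0,"dy":2.5,"dz":2,"ax":0,"ay":0,"az":0,"claw":70},{"dx":0,"dy":2.5,"dz":2,"ax":0,"ay":0,"az":0,"claw":60},{"dx":0,"dy":2.5,"dz":2,"ax":0,"ay":0,"az":0,"claw":46},{"dx":0,"dy":2.5,"dz":2,"ax":0,"ay":0,"az":0,"claw":42},{"dx":0,"dy":2.5,"dz":2,"ax":0,"ay":0,"az":0,"claw":40},{"dx":0,"dy":2.5,"dz":2,"ax":0,"ay":0,"az":0,"claw":38},{"dx":0,"dy":2.5,"dz":2,"ax":0,"ay":0,"az":0,"claw":38},{"dx":0,"dy":2.5,"dz":2,"ax":0,"ay":0,"az":0,"claw":38}]' 60
python3 - <<'E'
from h import *
o=observe(); print(o['position'],o['tool_rot'],o['grip_width'],o['force'])
E
```

```text
clock: 3.67
position: [0.624, -0.0885, 0.0078]
tool_rot: [-3.142, -0.001, -0.0]
force: [-3.9, 0.1, 14.5]
grip_width: 0.0398
[ 0.62397563 -0.08850242  0.00784169] [-3.14157400e+00 -6.75089073e-04 -2.16176848e-04] 0.03979665356417418 [-3.94086624  0.12842339 14.47044361]
```

```bash
python3 - <<'E'
from h import *
f=grab('wrist','w3'); f=grab('scene','s3'); 
b=cv2.resize(f['image'][260:400,180:420],None,fx=3.3,fy=3.3,interpolation=cv2.INTER_CUBIC)
cv2.imwrite('pics/s3c.png',b)
E
```

```text
(no output)
```

View pics/w3.png

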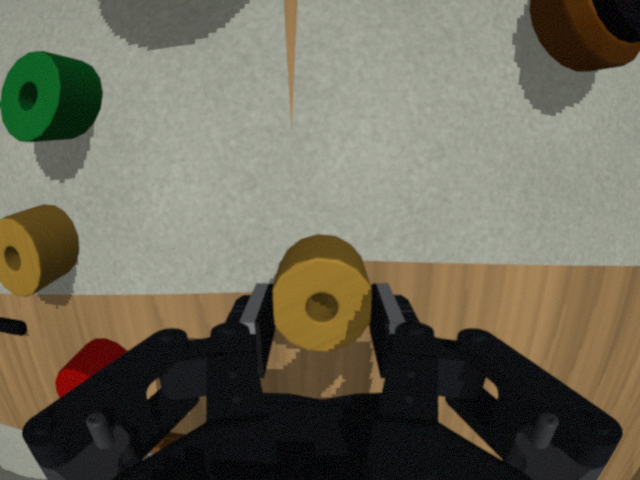

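View pics/s3c.png

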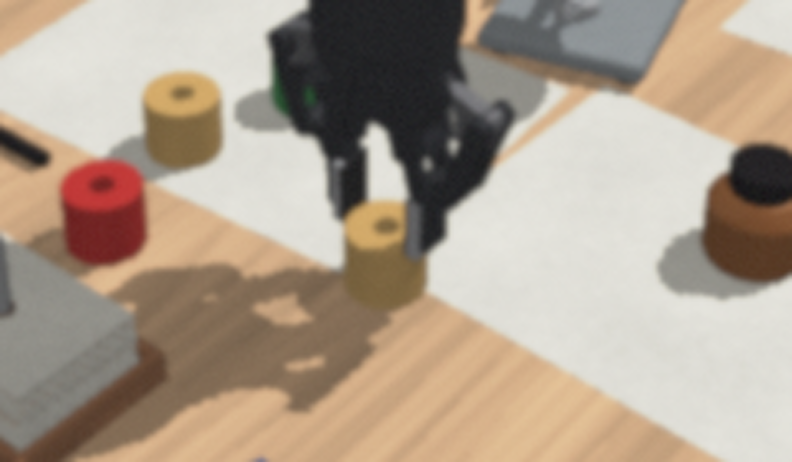

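```bash
python3 -m pendant '[{"dx":0,"dy":0,"dz":-6,"ax":0,"ay":0,"az":0,"claw":38},{"dx":0,"dy":0,"dz":-25,"ax":0,"ay":0,"az":0,"claw":38},{"dx":0,"dy":0,"dz":-55,"ax":0,"ay":0,"az":0,"claw":38},{"dx":0,"dy":0,"dz":-90,"ax":0,"ay":0,"az":0,"claw":38},{"dx":0,"dy":0,"dz":-120,"ax":0,"ay":0,"az":0,"claw":38},{"dx":0,"dy":0,"dz":-140,"ax":0,"ay":0,"az":0,"claw":38},{"dx":0,"dy":0,"dz":-152,"ax":0,"ay":0,"az":0,"claw":38},{"dx":0,"dy":0,"dz":-152,"ax":0,"ay":0,"az":0,"claw":38},{"dx":0,"dy":0,"dz":-152,"ax":0,"ay":0,"az":0,"claw":38},{"dx":0,"dy":0,"dz":-152,"ax":0,"ay":0,"az":0,"claw":38}]' 60
python3 - <<'E'
from h import *
o=observe(); print(o['position'],o['tool_rot'],o['grip_width'],o['force'])
f=grab('wrist','w4')
E
```

```text
clock: 4.6
position: [0.623, -0.0881, 0.1573]
tool_rot: [-3.141, 0.002, -0.0]
force: [-0.3, -0.1, -2.6]
grip_width: 0.0398
[ 0.62295913 -0.08811907  0.15732892] [-3.14144446e+00  2.10013755e-03 -1.35000484e-05] 0.03984290493716366 [-0.28860911 -0.0913115  -2.59912742]
```

View pics/w4.png

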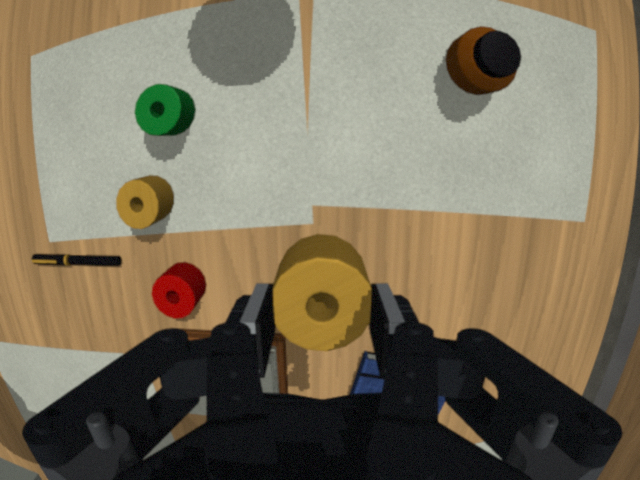

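```bash
python3 -m pendant '[{"dx":-3,"dy":-15,"dz":0,"ax":0,"ay":0,"az":0,"claw":38},{"dx":-9,"dy":-45,"dz":0,"ax":0,"ay":0,"az":0,"claw":38},{"dx":-15,"dy":-80,"dz":0,"ax":0,"ay":0,"az":0,"claw":38},{"dx":-21,"dy":-115,"dz":0,"ax":0,"ay":0,"az":0,"claw":38},{"dx":-28,"dy":-150,"dz":0,"ax":0,"ay":0,"az":0,"claw":38},{"dx":-35,"dy":-185,"dz":0,"ax":0,"ay":0,"az":0,"claw":38},{"dx":-40,"dy":-212,"dz":0,"ax":0,"ay":0,"az":0,"claw":38},{"dx":-42,"dy":-230,"dz":0,"ax":0,"ay":0,"az":0,"claw":38},{"dx":-42,"dy":-230,"dz":0,"ax":0,"ay":0,"az":0,"claw":38},{"dx":-42,"dy":-230,"dz":0,"ax":0,"ay":0,"az":0,"claw":38}]' 60
python3 -m pendant '[{"dx":0,"dy":0,"dz":12,"ax":0,"ay":0,"az":0,"claw":38},{"dx":0,"dy":0,"dz":28,"ax":0,"ay":0,"az":0,"claw":38},{"dx":0,"dy":0,"dz":38,"ax":0,"ay":0,"az":0,"claw":38},{"dx":0,"dy":0,"dz":40,"ax":0,"ay":0,"az":0,"claw":38},{"dx":0,"dy":0,"dz":40,"ax":0,"ay":0,"az":0,"claw":38}]' 60
python3 - <<'E'
from h import *
o=observe(); print(o['position'],o['tool_rot'],o['grip_width'],o['force'])
f=grab('wrist','w5')
print(proj(f,(.5822,.1413,.1),True))
f=grab('scene','s5')
b=cv2.resize(f['image'][120:320,260:500],None,fx=3.0,fy=3.0,interpolation=cv2.INTER_CUBIC)
cv2.imwrite('pics/s5c.png',b)
E
```

```text
clock: 5.48
position: [0.581, 0.1425, 0.1576]
tool_rot: [3.141, 0.002, 0.002]
force: [-0.1, -1.6, -2.9]
grip_width: 0.0395
clock: 5.9
position: [0.5813, 0.1407, 0.1178]
tool_rot: [3.141, 0.002, -0.001]
force: [0.3, -0.3, -1.0]
grip_width: 0.04
[0.58134311 0.14065598 0.11777364] [ 3.14062897e+00  1.71578792e-03 -1.26315991e-03] 0.040009701389059474 [ 0.34172044 -0.26439565 -0.99932341]
(np.float64(324.0532100676199), np.float64(265.9187369773872))
```

View pics/w5.png

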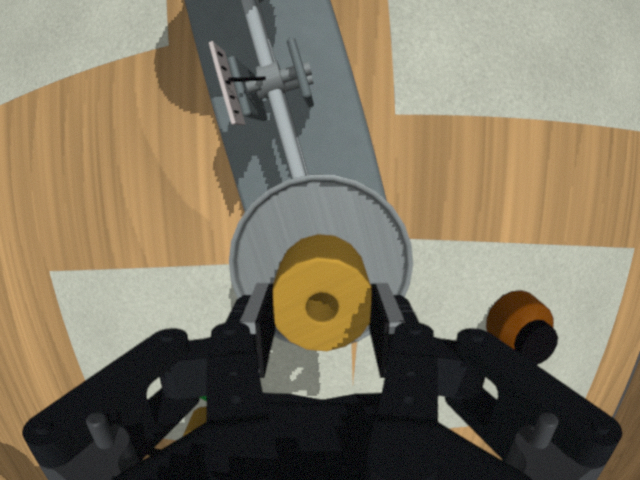

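View pics/s5c.png

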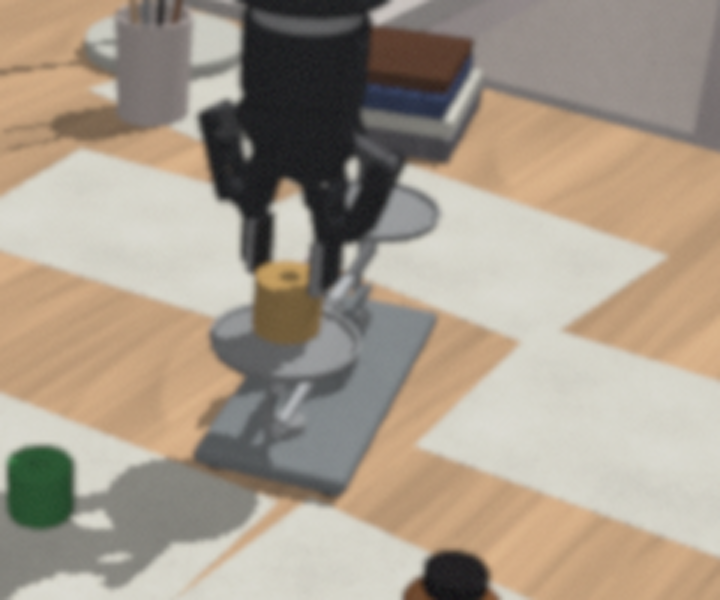

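```bash
python3 -m pendant '[{"dx":0.5,"dy":-0.5,"dz":4,"ax":0,"ay":0,"az":0,"claw":38},{"dx":0.5,"dy":-0.5,"dz":7,"ax":0,"ay":0,"az":0,"claw":38},{"dx":0.5,"dy":-0.5,"dz":9,"ax":0,"ay":0,"az":0,"claw":38},{"dx":0.5,"dy":-0.5,"dz":11,"ax":0,"ay":0,"az":0,"claw":38},{"dx":0.5,"dy":-0.5,"dz":12,"ax":0,"ay":0,"az":0,"claw":38}]' 60
python3 -m pendant '[{"dx":0,"dy":0,"dz":1,"ax":0,"ay":0,"az":0,"claw":38},{"dx":0,"dy":0,"dz":2,"ax":0,"ay":0,"az":0,"claw":38},{"dx":0,"dy":0,"dz":3,"ax":0,"ay":0,"az":0,"claw":38},{"dx":0,"dy":0,"dz":4,"ax":0,"ay":0,"az":0,"claw":38},{"dx":0,"dy":0,"dz":5,"ax":0,"ay":0,"az":0,"claw":38},{"dx":0,"dy":0,"dz":6,"ax":0,"ay":0,"az":0,"claw":38},{"dx":0,"dy":0,"dz":6,"ax":0,"ay":0,"az":0,"claw":38}]' 60
python3 - <<'E'
from h import *
o=observe(); print(o['position'],o['tool_rot'],o['grip_width'],o['force'])
f=grab('scene','s6')
b=cv2.resize(f['image'][120:320,260:500],None,fx=3.0,fy=3.0,interpolation=cv2.INTER_CUBIC)
cv2.imwrite('pics/s6c.png',b)
E
```

```text
clock: 6.42
position: [0.5822, 0.1422, 0.1067]
tool_rot: [3.142, 0.0, -0.0]
force: [0.4, -0.1, -1.5]
grip_width: 0.0396
clock: 7.0
position: [0.5822, 0.1421, 0.1007]
tool_rot: [3.141, 0.0, -0.0]
force: [0.4, -0.4, -2.8]
grip_width: 0.0396
[0.58218296 0.14212599 0.10071985] [ 3.14149780e+00  1.47292982e-04 -1.62549352e-04] 0.03961049616513983 [ 0.44207059 -0.369409   -2.79682185]
```

View pics/s6c.png

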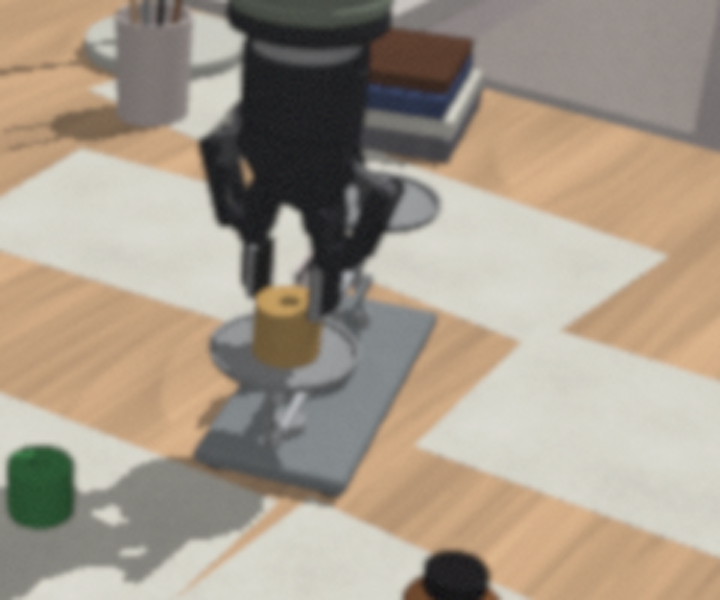

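```bash
python3 -m pendant '[{"dx":0,"dy":0,"dz":1,"ax":0,"ay":0,"az":0,"claw":38},{"dx":0,"dy":0,"dz":2,"ax":0,"ay":0,"az":0,"claw":38},{"dx":0,"dy":0,"dz":3.5,"ax":0,"ay":0,"az":0,"claw":38},{"dx":0,"dy":0,"dz":3.5,"ax":0,"ay":0,"az":0,"claw":40},{"dx":0,"dy":0,"dz":3.5,"ax":0,"ay":0,"az":0,"claw":46},{"dx":0,"dy":0,"dz":3.5,"ax":0,"ay":0,"az":0,"claw":52},{"dx":0,"dy":0,"dz":3.5,"ax":0,"ay":0,"az":0,"claw":58},{"dx":0,"dy":0,"dz":3.5,"ax":0,"ay":0,"az":0,"claw":58}]' 60
python3 - <<'E'
from h import *
o=observe(); print(o['position'],o['tool_rot'],o['grip_width'],o['force'])
f=grab('wrist','w7')
E
```

```text
clock: 7.72
position: [0.5823, 0.1421, 0.0975]
tool_rot: [-3.142, -0.0, -0.0]
force: [0.7, 0.3, -0.2]
grip_width: 0.058
[0.58234912 0.14212769 0.09751356] [-3.14155546e+00 -2.08089401e-04 -2.11975341e-04] 0.058004016059387785 [ 0.74249688  0.30990588 -0.1680064 ]
```

View pics/w7.png

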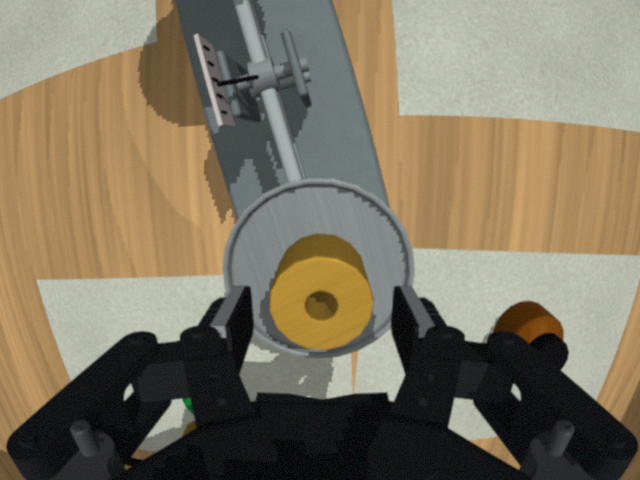

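```bash
python3 -m pendant '[{"dx":0,"dy":0,"dz":-8,"ax":0,"ay":0,"az":0,"claw":60},{"dx":0,"dy":0,"dz":-25,"ax":0,"ay":0,"az":0,"claw":64},{"dx":0,"dy":0,"dz":-50,"ax":0,"ay":0,"az":0,"claw":70},{"dx":-10,"dy":18,"dz":-70,"ax":0,"ay":0,"az":0,"claw":70},{"dx":-28,"dy":50,"dz":-70,"ax":0,"ay":0,"az":0,"claw":70},{"dx":-48,"dy":86,"dz":-70,"ax":0,"ay":0,"az":0,"claw":70},{"dx":-68,"dy":122,"dz":-65,"ax":0,"ay":0,"az":0,"claw":70},{"dx":-88,"dy":158,"dz":-50,"ax":0,"ay":0,"az":0,"claw":70},{"dx":-107,"dy":192,"dz":-30,"ax":0,"ay":0,"az":0,"claw":70},{"dx":-118,"dy":212,"dz":-10,"ax":0,"ay":0,"az":0,"claw":70}]' 60
python3 -m pendant '[{"dx":0,"dy":0,"dz":20,"ax":0,"ay":0,"az":0,"claw":70},{"dx":0,"dy":0,"dz":35,"ax":0,"ay":0,"az":0,"claw":70},{"dx":0,"dy":0,"dz":40,"ax":0,"ay":0,"az":0,"claw":70},{"dx":0,"dy":0,"dz":40,"ax":0,"ay":0,"az":0,"claw":70},{"dx":0,"dy":0,"dz":40,"ax":0,"ay":0,"az":0,"claw":70}]'
python3 - <<'E'
from h import *
f=grab('wrist','w8');o=observe(); print(o['position'],o['tool_rot'],o['grip_width'],o['force'])
print(proj(f,(.4646,-.0696,.038),True))
f=grab('scene','s8')
E
```

```text
clock: 8.6
position: [0.4631, -0.0723, 0.1083]
tool_rot: [3.141, -0.002, -0.002]
force: [1.6, -0.8, 0.2]
grip_width: 0.0696
clock: 9.02
position: [0.4646, -0.0697, 0.0681]
tool_rot: [-3.142, -0.0, 0.0]
force: [0.4, 0.4, -0.0]
grip_width: 0.0702
[ 0.46486092 -0.06966601  0.06830287] [ 3.14158728e+00 -1.12637674e-03  3.12084238e-04] 0.07000650452694959 [-0.24553864  0.24603315 -0.75901001]
(np.float64(322.31191639430153), np.float64(259.4638671946848))
```

View pics/w8.png

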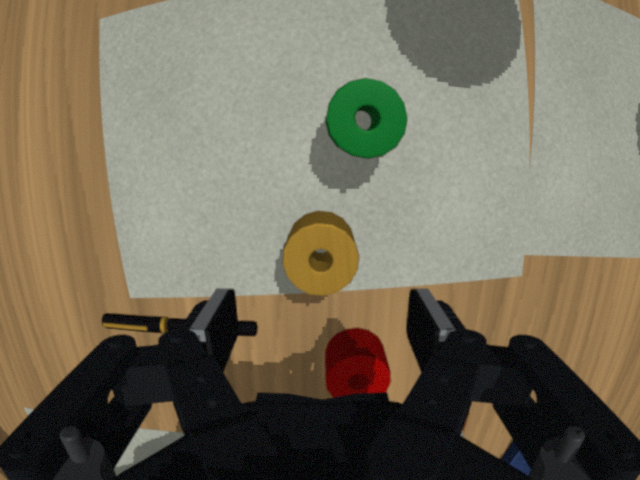

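View pics/s8.png

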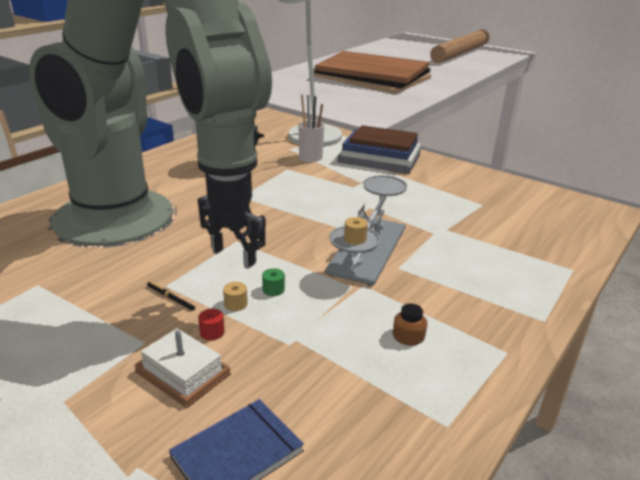

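```bash
python3 -m pendant '[{"dx":0,"dy":0,"dz":15,"ax":0,"ay":0,"az":0,"claw":70},{"dx":0,"dy":0,"dz":33,"ax":0,"ay":0,"az":0,"claw":70},{"dx":0,"dy":0,"dz":50,"ax":0,"ay":0,"az":0,"claw":70},{"dx":0,"dy":0,"dz":60,"ax":0,"ay":0,"az":0,"claw":66},{"dx":0,"dy":0,"dz":60,"ax":0,"ay":0,"az":0,"claw":58},{"dx":0,"dy":0,"dz":60,"ax":0,"ay":0,"az":0,"claw":48},{"dx":0,"dy":0,"dz":60,"ax":0,"ay":0,"az":0,"claw":42},{"dx":0,"dy":0,"dz":60,"ax":0,"ay":0,"az":0,"claw":38},{"dx":0,"dy":0,"dz":60,"ax":0,"ay":0,"az":0,"claw":38},{"dx":0,"dy":0,"dz":60,"ax":0,"ay":0,"az":0,"claw":38}]' 60
python3 -m pendant '[{"dx":0,"dy":0,"dz":-6,"ax":0,"ay":0,"az":0,"claw":38},{"dx":0,"dy":0,"dz":-25,"ax":0,"ay":0,"az":0,"claw":38},{"dx":0,"dy":0,"dz":-60,"ax":0,"ay":0,"az":0,"claw":38},{"dx":0,"dy":0,"dz":-100,"ax":0,"ay":0,"az":0,"claw":38},{"dx":0,"dy":0,"dz":-135,"ax":0,"ay":0,"az":0,"claw":38},{"dx":0,"dy":0,"dz":-160,"ax":0,"ay":0,"az":0,"claw":38},{"dx":0,"dy":0,"dz":-172,"ax":0,"ay":0,"az":0,"claw":38},{"dx":0,"dy":0,"dz":-172,"ax":0,"ay":0,"az":0,"claw":38},{"dx":0,"dy":0,"dz":-172,"ax":0,"ay":0,"az":0,"claw":38},{"dx":0,"dy":0,"dz":-172,"ax":0,"ay":0,"az":0,"claw":38}]' 60
python3 - <<'E'
from h import *
f=grab('wrist','w9');o=observe(); print(o['position'],o['tool_rot'],o['grip_width'],o['force'])
E
```

```text
clock: 9.95
position: [0.4645, -0.0699, 0.0088]
tool_rot: [-3.141, -0.001, -0.0]
force: [-5.6, -1.3, 13.3]
grip_width: 0.0397
clock: 10.78
position: [0.4637, -0.0696, 0.1788]
tool_rot: [-3.141, 0.001, 0.0]
force: [-0.4, 0.7, -4.3]
grip_width: 0.0395
[ 0.46350645 -0.0697616   0.17848158] [ 3.14149582e+00  1.69338500e-03 -1.24296663e-04] 0.039597543439719704 [ 0.63645354  0.38731772 -4.56295683]
```

View pics/w9.png

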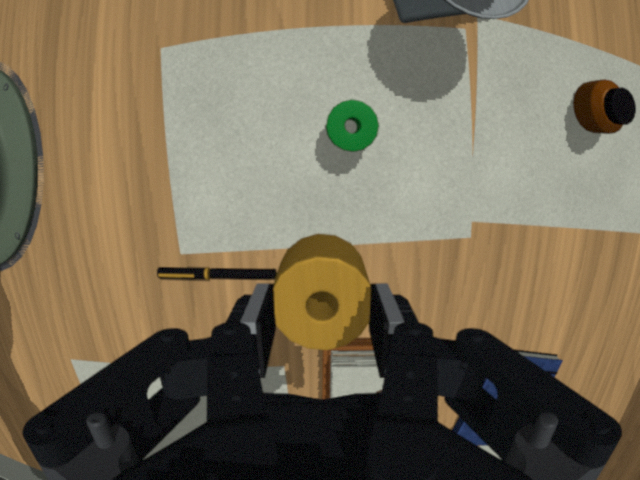

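```bash
python3 -m pendant '[{"dx":2,"dy":-14,"dz":0,"ax":0,"ay":0,"az":0,"claw":38},{"dx":6,"dy":-42,"dz":0,"ax":0,"ay":0,"az":0,"claw":38},{"dx":11,"dy":-80,"dz":0,"ax":0,"ay":0,"az":0,"claw":38},{"dx":17,"dy":-119,"dz":0,"ax":0,"ay":0,"az":0,"claw":38},{"dx":23,"dy":-158,"dz":0,"ax":0,"ay":0,"az":0,"claw":38},{"dx":29,"dy":-197,"dz":0,"ax":0,"ay":0,"az":0,"claw":38},{"dx":35,"dy":-236,"dz":0,"ax":0,"ay":0,"az":0,"claw":38},{"dx":41,"dy":-275,"dz":0,"ax":0,"ay":0,"az":0,"claw":38},{"dx":46,"dy":-310,"dz":0,"ax":0,"ay":0,"az":0,"claw":38},{"dx":51,"dy":-342,"dz":0,"ax":0,"ay":0,"az":0,"claw":38}]' 60
python3 -m pendant '[{"dx":4,"dy":-30,"dz":0,"ax":0,"ay":0,"az":0,"claw":38},{"dx":8,"dy":-54,"dz":0,"ax":0,"ay":0,"az":0,"claw":38},{"dx":10,"dy":-68,"dz":4,"ax":0,"ay":0,"az":0,"claw":38},{"dx":10,"dy":-71,"dz":15,"ax":0,"ay":0,"az":0,"claw":38},{"dx":10,"dy":-71,"dz":30,"ax":0,"ay":0,"az":0,"claw":38},{"dx":10,"dy":-71,"dz":40,"ax":0,"ay":0,"az":0,"claw":38},{"dx":10,"dy":-71,"dz":46,"ax":0,"ay":0,"az":0,"claw":38},{"dx":10,"dy":-71,"dz":48,"ax":0,"ay":0,"az":0,"claw":38},{"dx":10,"dy":-71,"dz":48,"ax":0,"ay":0,"az":0,"claw":38}]' 60
python3 - <<'E'
from h import *
f=grab('wrist','w10');o=observe(); print(o['position'],o['tool_rot'],o['grip_width'],o['force'])
f=grab('scene','s10')
b=cv2.resize(f['image'][120:320,260:500],None,fx=3.0,fy=3.0,interpolation=cv2.INTER_CUBIC)
cv2.imwrite('pics/s10c.png',b)
E
```

```text
clock: 11.67
position: [0.5145, 0.2743, 0.1778]
tool_rot: [3.14, 0.002, 0.001]
force: [0.7, 0.4, -3.7]
grip_width: 0.0392
clock: 12.42
position: [0.5253, 0.3424, 0.1309]
tool_rot: [3.141, 0.001, -0.001]
force: [0.5, -0.9, -3.5]
grip_width: 0.0398
[0.52548499 0.3426973  0.13153353] [ 3.14149790e+00  1.47868316e-05 -8.18994292e-04] 0.03959647664056011 [ 0.26429001  0.11907357 -4.04209933]
```

View pics/w10.png

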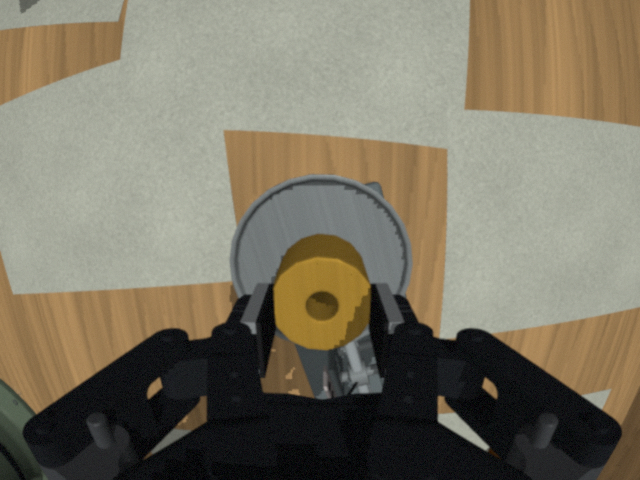

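View pics/s10c.png

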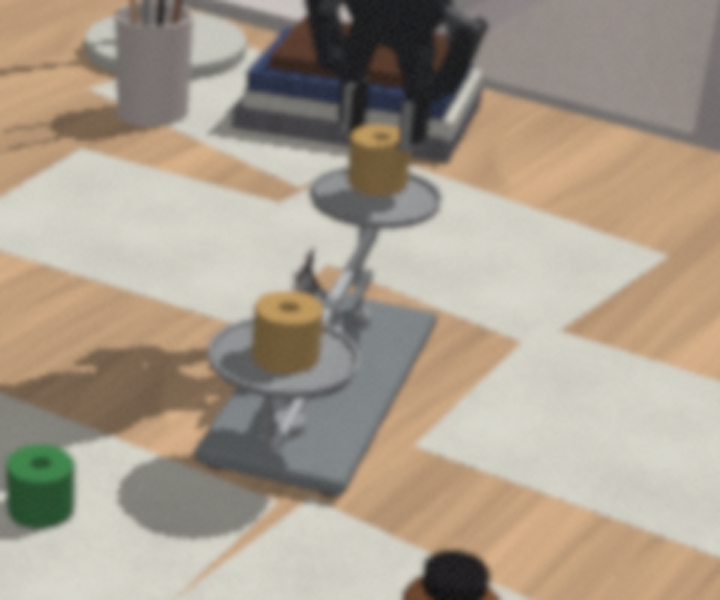

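```bash
python3 -m pendant '[{"dx":0,"dy":-0.5,"dz":4,"ax":0,"ay":0,"az":0,"claw":38},{"dx":0,"dy":-0.5,"dz":7,"ax":0,"ay":0,"az":0,"claw":38},{"dx":0,"dy":-0.5,"dz":9,"ax":0,"ay":0,"az":0,"claw":38},{"dx":0,"dy":-0.5,"dz":11,"ax":0,"ay":0,"az":0,"claw":38},{"dx":0,"dy":-0.5,"dz":12.5,"ax":0,"ay":0,"az":0,"claw":38},{"dx":0,"dy":-0.5,"dz":14,"ax":0,"ay":0,"az":0,"claw":38},{"dx":0,"dy":-0.5,"dz":15.5,"ax":0,"ay":0,"az":0,"claw":38},{"dx":0,"dy":-0.5,"dz":17,"ax":0,"ay":0,"az":0,"claw":38},{"dx":0,"dy":-0.5,"dz":18.5,"ax":0,"ay":0,"az":0,"claw":38},{"dx":0,"dy":-0.5,"dz":20,"ax":0,"ay":0,"az":0,"claw":38}]' 60
python3 - <<'E'
from h import *
o=observe(); print(o['position'],o['tool_rot'],o['grip_width'],o['force'])
f=grab('scene','s11')
b=cv2.resize(f['image'][120:320,260:500],None,fx=3.0,fy=3.0,interpolation=cv2.INTER_CUBIC)
cv2.imwrite('pics/s11c.png',b)
E
```

```text
clock: 13.35
position: [0.5254, 0.3438, 0.1113]
tool_rot: [-3.141, -0.0, -0.0]
force: [-0.5, 2.2, -2.6]
grip_width: 0.0395
[0.52535458 0.34379204 0.11134005] [-3.14138087e+00 -2.11245822e-04 -7.52042344e-05] 0.03945221583824633 [-0.52800442  2.24349422 -2.58363444]
```

View pics/s11c.png

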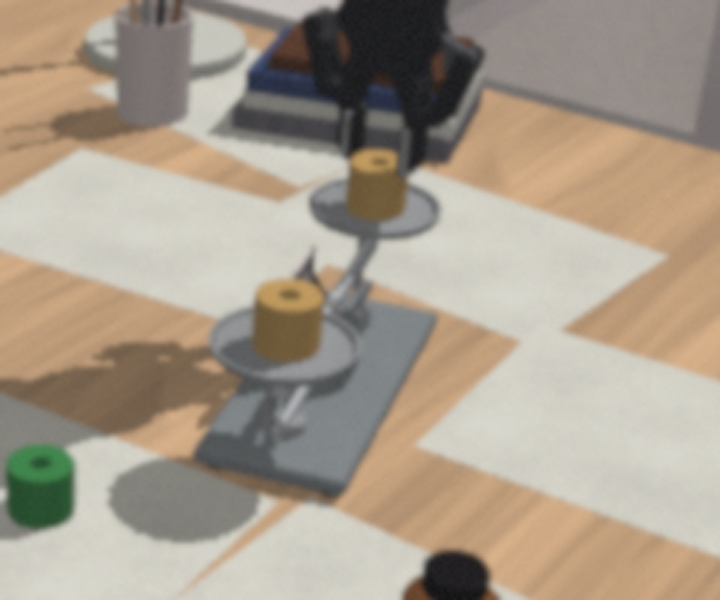

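```bash
python3 -m pendant '[{"dx":0,"dy":0,"dz":1,"ax":0,"ay":0,"az":0,"claw":40},{"dx":0,"dy":0,"dz":1,"ax":0,"ay":0,"az":0,"claw":46},{"dx":0,"dy":0,"dz":1,"ax":0,"ay":0,"az":0,"claw":52},{"dx":0,"dy":0,"dz":1,"ax":0,"ay":0,"az":0,"claw":60},{"dx":0,"dy":0,"dz":1,"ax":0,"ay":0,"az":0,"claw":60},{"dx":0,"dy":0,"dz":-5,"ax":0,"ay":0,"az":0,"claw":60},{"dx":0,"dy":0,"dz":-20,"ax":0,"ay":0,"az":0,"claw":64},{"dx":0,"dy":0,"dz":-40,"ax":0,"ay":0,"az":0,"claw":70},{"dx":0,"dy":0,"dz":-55,"ax":0,"ay":0,"az":0,"claw":70},{"dx":0,"dy":0,"dz":-60,"ax":0,"ay":0,"az":0,"claw":70}]' 60
python3 -m pendant '[{"dx":0,"dy":0,"dz":0,"ax":0,"ay":0,"az":0,"claw":70},{"dx":0,"dy":0,"dz":0,"ax":0,"ay":0,"az":0,"claw":70},{"dx":0,"dy":0,"dz":0,"ax":0,"ay":0,"az":0,"claw":70},{"dx":0,"dy":0,"dz":0,"ax":0,"ay":0,"az":0,"claw":70},{"dx":0,"dy":0,"dz":0,"ax":0,"ay":0,"az":0,"claw":70},{"dx":0,"dy":0,"dz":0,"ax":0,"ay":0,"az":0,"claw":70},{"dx":0,"dy":0,"dz":0,"ax":0,"ay":0,"az":0,"claw":70},{"dx":0,"dy":0,"dz":0,"ax":0,"ay":0,"az":0,"claw":70},{"dx":0,"dy":0,"dz":0,"ax":0,"ay":0,"az":0,"claw":70},{"dx":0,"dy":0,"dz":0,"ax":0,"ay":0,"az":0,"claw":70}]'
python3 - <<'E'
from h import *
o=observe(); print(o['position'],o['tool_rot'],o['grip_width'],o['force'])
w=grab('wrist','w12')
f=grab('scene','s12')
b=cv2.resize(f['image'][120:320,260:500],None,fx=3.0,fy=3.0,interpolation=cv2.INTER_CUBIC)
cv2.imwrite('pics/s12c.png',b)
print(proj(w,(.5253,.3433,.0885+.038),True))
E
```

```text
clock: 14.23
position: [0.5262, 0.3441, 0.1741]
tool_rot: [-3.14, -0.002, -0.0]
force: [0.2, -0.3, 0.3]
grip_width: 0.0699
clock: 15.07
position: [0.5253, 0.3437, 0.1714]
tool_rot: [3.142, 0.0, -0.0]
force: [0.0, -0.7, 0.3]
grip_width: 0.0701
[0.52527083 0.3436523  0.171358  ] [ 3.14155677e+00  4.18773602e-05 -1.87592177e-04] 0.07012992838662392 [ 0.03528588 -0.71471177  0.25549414]
(np.float64(322.3941755262348), np.float64(252.38014308238414))
```

View pics/s12c.png

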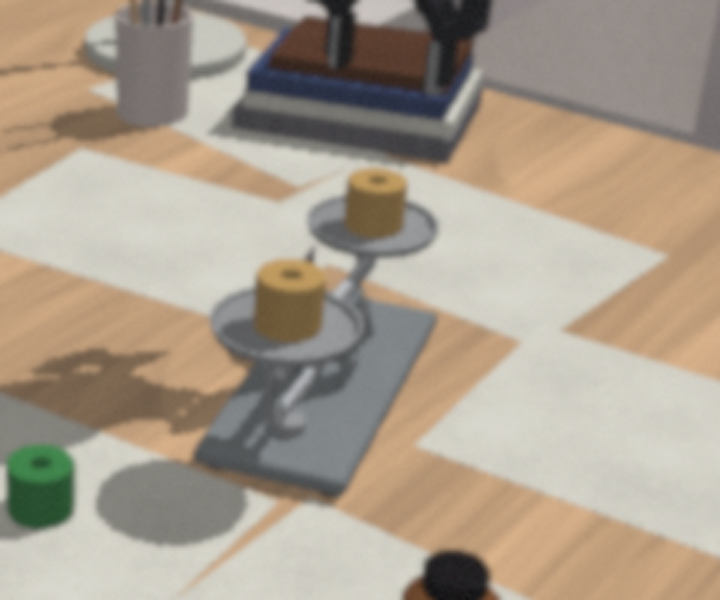

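View pics/w12.png

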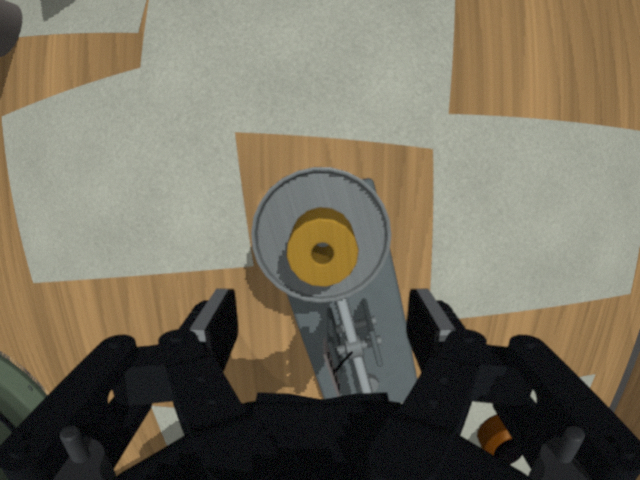

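```bash
python3 -m pendant '[{"dx":0,"dy":0,"dz":15,"ax":0,"ay":0,"az":0,"claw":70},{"dx":0,"dy":0,"dz":35,"ax":0,"ay":0,"az":0,"claw":66},{"dx":0,"dy":0,"dz":53,"ax":0,"ay":0,"az":0,"claw":60},{"dx":0,"dy":0,"dz":66,"ax":0,"ay":0,"az":0,"claw":60},{"dx":0,"dy":0,"dz":72,"ax":0,"ay":0,"az":0,"claw":58},{"dx":0,"dy":0,"dz":73.5,"ax":0,"ay":0,"az":0,"claw":58},{"dx":0,"dy":0,"dz":73.5,"ax":0,"ay":0,"az":0,"claw":58}]' 20
python3 -m pendant '[{"dx":0,"dy":0,"dz":0,"ax":0,"ay":0,"az":0,"claw":52},{"dx":0,"dy":0,"dz":0,"ax":0,"ay":0,"az":0,"claw":48},{"dx":0,"dy":0,"dz":0,"ax":0,"ay":0,"az":0,"claw":46},{"dx":0,"dy":0,"dz":0,"ax":0,"ay":0,"az":0,"claw":44},{"dx":0,"dy":0,"dz":0,"ax":0,"ay":0,"az":0,"claw":42},{"dx":0,"dy":0,"dz":0,"ax":0,"ay":0,"az":0,"claw":40},{"dx":0,"dy":0,"dz":0,"ax":0,"ay":0,"az":0,"claw":40}]' 20
python3 - <<'E'
from h import *
o=observe(); print(o['position'],o['tool_rot'],o['grip_width'],o['force'])
w=grab('wrist','w13')
E
```

```text
clock: 15.75
position: [0.5255, 0.3437, 0.0981]
tool_rot: [3.142, -0.0, -0.0]
force: [-0.1, 0.8, 0.4]
grip_width: 0.0583
clock: 16.33
position: [0.5256, 0.3439, 0.0986]
tool_rot: [-3.141, -0.001, -0.0]
force: [-1.4, -1.0, 8.0]
grip_width: 0.0414
[0.52562916 0.34388863 0.09858   ] [-3.14093030e+00 -8.00193378e-04 -9.54978214e-05] 0.04138713058598804 [-1.39716161 -0.97162113  7.95642856]
```

View pics/w13.png

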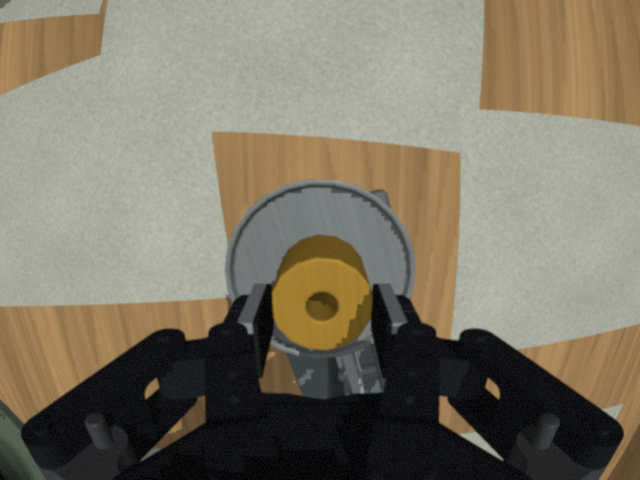

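```bash
python3 -m pendant '[{"dx":0,"dy":0,"dz":-1,"ax":0,"ay":0,"az":0,"claw":38},{"dx":0,"dy":0,"dz":-2,"ax":0,"ay":0,"az":0,"claw":38},{"dx":0,"dy":0,"dz":-3.5,"ax":0,"ay":0,"az":0,"claw":38},{"dx":0,"dy":0,"dz":-5,"ax":0,"ay":0,"az":0,"claw":38},{"dx":0,"dy":0,"dz":-6.5,"ax":0,"ay":0,"az":0,"claw":38},{"dx":0,"dy":0,"dz":-8,"ax":0,"ay":0,"az":0,"claw":38},{"dx":0,"dy":0,"dz":-9.5,"ax":0,"ay":0,"az":0,"claw":38},{"dx":0,"dy":0,"dz":-11,"ax":0,"ay":0,"az":0,"claw":38},{"dx":0,"dy":0,"dz":-12.5,"ax":0,"ay":0,"az":0,"claw":38},{"dx":0,"dy":0,"dz":-14,"ax":0,"ay":0,"az":0,"claw":38}]' 25
python3 -m pendant '[{"dx":0,"dy":0,"dz":-1.5,"ax":0,"ay":0,"az":0,"claw":38},{"dx":0,"dy":0,"dz":-3,"ax":0,"ay":0,"az":0,"claw":38},{"dx":0,"dy":0,"dz":-4.5,"ax":0,"ay":0,"az":0,"claw":38},{"dx":0,"dy":0,"dz":-6,"ax":0,"ay":0,"az":0,"claw":38},{"dx":0,"dy":0,"dz":-7.5,"ax":0,"ay":0,"az":0,"claw":38},{"dx":0,"dy":0,"dz":-9,"ax":0,"ay":0,"az":0,"claw":38},{"dx":0,"dy":0,"dz":-11,"ax":0,"ay":0,"az":0,"claw":38},{"dx":0,"dy":0,"dz":-14,"ax":0,"ay":0,"az":0,"claw":38},{"dx":0,"dy":0,"dz":-25,"ax":0,"ay":0,"az":0,"claw":38},{"dx":0,"dy":0,"dz":-50,"ax":0,"ay":0,"az":0,"claw":38}]' 60
python3 - <<'E'
from h import *
o=observe(); print(o['position'],o['tool_rot'],o['grip_width'],o['force'])
w=grab('wrist','w14')
f=grab('scene','s14')
b=cv2.resize(f['image'][120:320,260:500],None,fx=3.0,fy=3.0,interpolation=cv2.INTER_CUBIC)
cv2.imwrite('pics/s14c.png',b)
E
```

```text
clock: 17.22
position: [0.5252, 0.3436, 0.112]
tool_rot: [3.142, 0.0, -0.0]
force: [-0.2, 1.4, -2.8]
grip_width: 0.0404
clock: 18.05
position: [0.524, 0.3429, 0.1605]
tool_rot: [3.139, 0.003, -0.0]
force: [-0.8, -0.5, -4.3]
grip_width: 0.0388
[0.52396986 0.34293962 0.16052401] [ 3.13893759e+00  3.30942865e-03 -4.53499056e-05] 0.038767580746539035 [-0.83851238 -0.49717401 -4.34015108]
```

View pics/s14c.png

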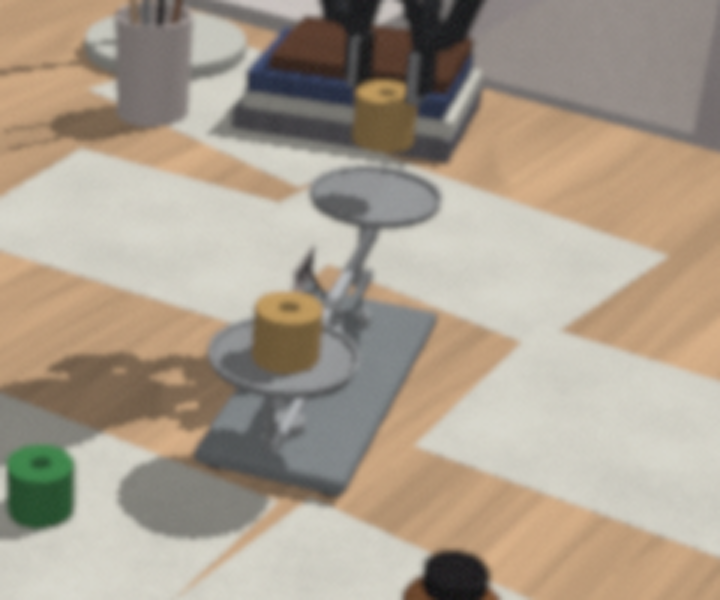

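View pics/w14.png

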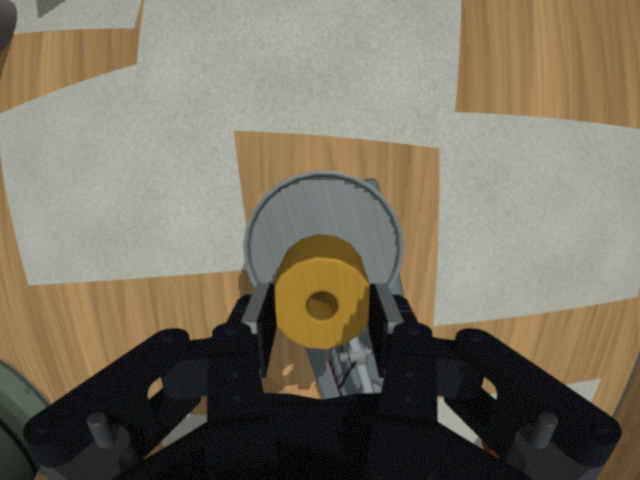

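```bash
python3 -m pendant '[{"dx":0,"dy":10,"dz":-15,"ax":0,"ay":0,"az":0,"claw":38},{"dx":0,"dy":38,"dz":-30,"ax":0,"ay":0,"az":0,"claw":38},{"dx":0,"dy":76,"dz":-35,"ax":0,"ay":0,"az":0,"claw":38},{"dx":0,"dy":115,"dz":-35,"ax":0,"ay":0,"az":0,"claw":38},{"dx":0,"dy":154,"dz":-35,"ax":0,"ay":0,"az":0,"claw":38},{"dx":0,"dy":193,"dz":-35,"ax":0,"ay":0,"az":0,"claw":38},{"dx":0,"dy":232,"dz":-35,"ax":0,"ay":0,"az":0,"claw":38},{"dx":0,"dy":271,"dz":-35,"ax":0,"ay":0,"az":0,"claw":38},{"dx":0,"dy":310,"dz":-35,"ax":0,"ay":0,"az":0,"claw":38},{"dx":0,"dy":350,"dz":-35,"ax":0,"ay":0,"az":0,"claw":38}]' 60
python3 -m pendant '[{"dx":0,"dy":39,"dz":0,"ax":0,"ay":0,"az":0,"claw":38},{"dx":0,"dy":78,"dz":0,"ax":0,"ay":0,"az":0,"claw":38},{"dx":0,"dy":117,"dz":0,"ax":0,"ay":0,"az":0,"claw":38},{"dx":0,"dy":156,"dz":0,"ax":0,"ay":0,"az":0,"claw":38},{"dx":0,"dy":195,"dz":0,"ax":0,"ay":0,"az":0,"claw":38},{"dx":0,"dy":234,"dz":0,"ax":0,"ay":0,"az":0,"claw":38},{"dx":0,"dy":272,"dz":0,"ax":0,"ay":0,"az":0,"claw":38},{"dx":0,"dy":304,"dz":0,"ax":0,"ay":0,"az":0,"claw":38},{"dx":0,"dy":322,"dz":0,"ax":0,"ay":0,"az":0,"claw":38},{"dx":0,"dy":324,"dz":0,"ax":0,"ay":0,"az":0,"claw":38}]' 60
python3 -m pendant '[{"dx":0,"dy":0,"dz":0,"ax":0,"ay":0,"az":0,"claw":38},{"dx":0,"dy":0,"dz":0,"ax":0,"ay":0,"az":0,"claw":38},{"dx":0,"dy":0,"dz":0,"ax":0,"ay":0,"az":0,"claw":38},{"dx":0,"dy":0,"dz":0,"ax":0,"ay":0,"az":0,"claw":38}]' 60
python3 - <<'E'
from h import *
w=grab('wrist','w15')
o=observe(); print(o['position'],o['tool_rot'],o['grip_width'],o['force'])
print(proj(w,(.5253,-.2536,.088),True))
a=cv2.resize(w['image'][60:260,220:420],None,fx=3,fy=3,interpolation=cv2.INTER_CUBIC); cv2.imwrite('pics/w15c.png',a)
E
```

```text
clock: 18.98
position: [0.5249, -0.0079, 0.1973]
tool_rot: [-3.141, -0.001, 0.0]
force: [1.3, -0.3, -4.3]
grip_width: 0.0392
clock: 19.82
position: [0.5238, -0.3349, 0.197]
tool_rot: [3.139, 0.0, -0.005]
force: [-0.8, 0.2, -4.3]
grip_width: 0.0391
clock: 20.15
position: [0.5256, -0.3292, 0.197]
tool_rot: [-3.141, -0.0, 0.001]
force: [-0.4, -0.0, -4.4]
grip_width: 0.0389
[ 0.52552942 -0.32932451  0.19703813] [-3.14131934e+00 -1.97397621e-04  1.23427264e-03] 0.03863514034921959 [ 0.35655825  0.74257988 -3.76692103]
(np.float64(321.89399205958836), np.float64(126.94062445561204))
```

View pics/w15.png

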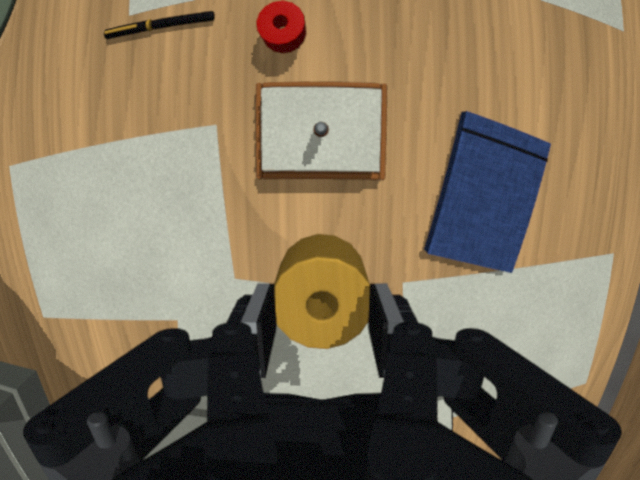

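View pics/w15c.png

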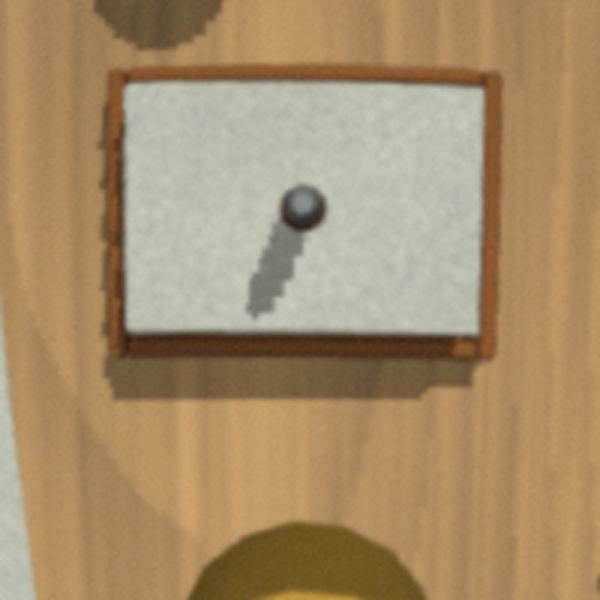

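```bash
python3 - <<'E'
from h import *
w=load('w15')
print('rod',onz(w,320.4,128.5,.088,True))
a=w['image'][220:360,250:390]
cv2.imwrite('pics/w15d.png',cv2.resize(a,None,fx=4,fy=4,interpolation=cv2.INTER_CUBIC))
hsv=cv2.cvtColor(w['image'],cv2.COLOR_BGR2HSV)
print(hsv[295,300],hsv[303,321],hsv[250,320])
for z in (.22,.225,.23): print(z,onz(w,321.3,305,z,True), onz(w,321.3,298,z,True))
E
```

```text
rod [ 0.52420382 -0.25476087  0.088     ]
[ 20 173 175] [ 20 178 102] [ 21 183 110]
0.22 [ 0.5250914 -0.3318454  0.22     ] [ 0.52509374 -0.32852874  0.22      ]
0.225 [ 0.52510269 -0.32945283  0.225     ] [ 0.52510495 -0.32625089  0.225     ]
0.23 [ 0.52511399 -0.32706026  0.23      ] [ 0.52511616 -0.32397304  0.23      ]
```

View pics/w15d.png

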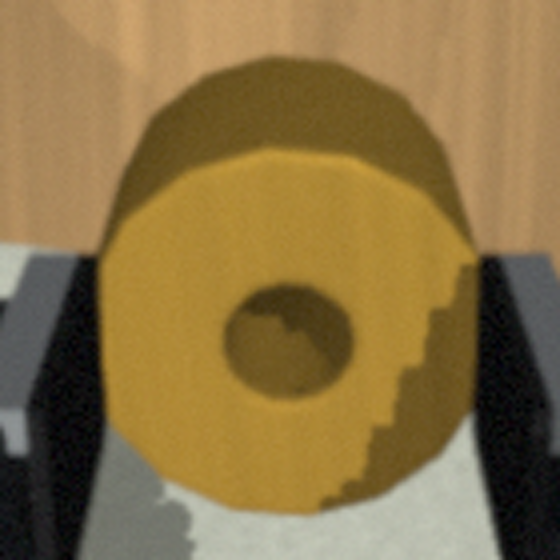

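```bash
python3 -m pendant '[{"dx":-1,"dy":-10,"dz":15,"ax":0,"ay":0,"az":0,"claw":38},{"dx":-1,"dy":-22,"dz":35,"ax":0,"ay":0,"az":0,"claw":38},{"dx":-1,"dy":-31,"dz":55,"ax":0,"ay":0,"az":0,"claw":38},{"dx":-1,"dy":-34,"dz":67,"ax":0,"ay":0,"az":0,"claw":38},{"dx":-1,"dy":-34,"dz":70,"ax":0,"ay":0,"az":0,"claw":38},{"dx":-1,"dy":-34,"dz":70,"ax":0,"ay":0,"az":0,"claw":38},{"dx":-1,"dy":-34,"dz":70,"ax":0,"ay":0,"az":0,"claw":38},{"dx":-1,"dy":-34,"dz":70,"ax":0,"ay":0,"az":0,"claw":38}]' 60
python3 - <<'E'
from h import *
w=grab('wrist','w16')
o=observe(); print(o['position'],o['tool_rot'],o['grip_width'],o['force'])
print(proj(w,(.5247,-.2543,.088),True))
a=cv2.resize(w['image'][150:350,220:420],None,fx=3.5,fy=3.5,interpolation=cv2.INTER_CUBIC)[:600]; cv2.imwrite('pics/w16c.png',a)
E
```

```text
clock: 20.87
position: [0.5246, -0.297, 0.128]
tool_rot: [3.141, -0.001, -0.001]
force: [0.8, -0.4, -3.1]
grip_width: 0.0388
[ 0.52457744 -0.29694904  0.12788505] [ 3.14084896e+00 -1.29843165e-03 -4.98842602e-04] 0.03878164155810791 [-0.14018628  0.03694905 -4.4536852 ]
(np.float64(322.303143230664), np.float64(181.4466799069488))
```

View pics/w16c.png

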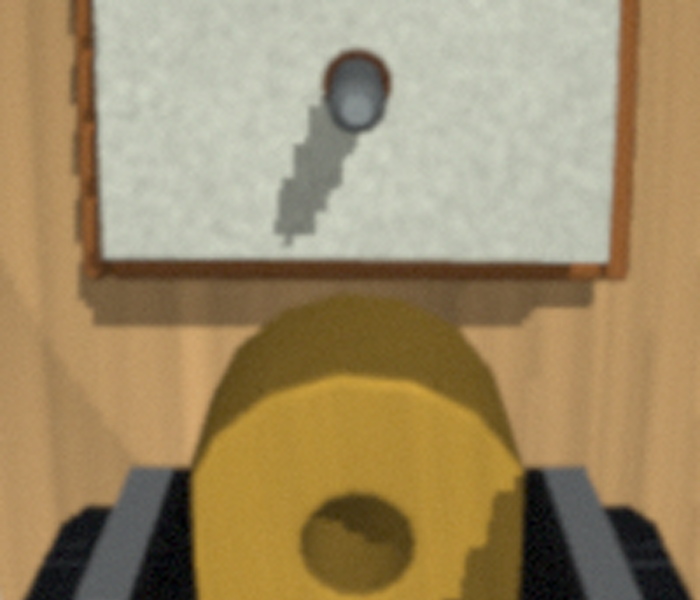

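```bash
python3 -m pendant '[{"dx":0,"dy":-12,"dz":0,"ax":0,"ay":0,"az":0,"claw":38},{"dx":0,"dy":-28,"dz":0,"ax":0,"ay":0,"az":0,"claw":38},{"dx":0,"dy":-39,"dz":5,"ax":0,"ay":0,"az":0,"claw":38},{"dx":0,"dy":-42.5,"dz":12,"ax":0,"ay":0,"az":0,"claw":38},{"dx":0,"dy":-42.5,"dz":18,"ax":0,"ay":0,"az":0,"claw":38},{"dx":0,"dy":-42.5,"dz":20,"ax":0,"ay":0,"az":0,"claw":38},{"dx":0,"dy":-42.5,"dz":20,"ax":0,"ay":0,"az":0,"claw":38},{"dx":0,"dy":-42.5,"dz":20,"ax":0,"ay":0,"az":0,"claw":38},{"dx":0,"dy":-42.5,"dz":20,"ax":0,"ay":0,"az":0,"claw":38}]' 60
python3 - <<'E'
from h import *
w=grab('wrist','w17');f=grab('scene','s17');t=grab('top','t17')
o=observe(); print(o['position'],o['tool_rot'],o['grip_width'],o['force'])
a=cv2.resize(w['image'][200:360,240:400],None,fx=3.7,fy=3.7,interpolation=cv2.INTER_CUBIC); 
b=cv2.resize(f['image'][270:390,120:240],None,fx=4,fy=4,interpolation=cv2.INTER_CUBIC);cv2.imwrite('pics/w17c.png',a);cv2.imwrite('pics/s17c.png',b)
E
```

```text
clock: 21.67
position: [0.5241, -0.2545, 0.107]
tool_rot: [3.141, -0.0, -0.001]
force: [-0.2, 0.2, -3.8]
grip_width: 0.0386
[ 0.52422244 -0.25416327  0.10709062] [ 3.14136547e+00 -2.72840375e-04 -4.18796286e-04] 0.038769307868811775 [ 0.62633506  0.87141761 -4.10091935]
```

View pics/w17c.png

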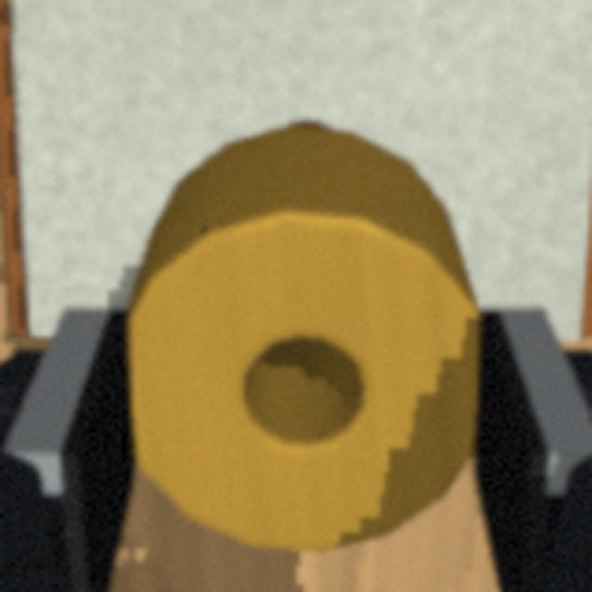

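View pics/s17c.png

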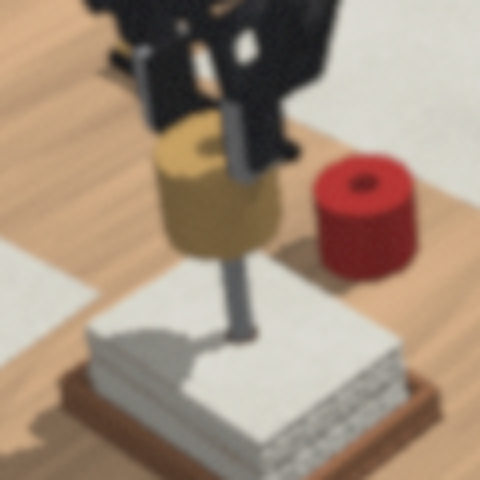

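```bash
python3 -m pendant '[{"dx":0.3,"dy":0,"dz":3,"ax":0,"ay":0,"az":0,"claw":38},{"dx":0.3,"dy":0,"dz":6,"ax":0,"ay":0,"az":0,"claw":38},{"dx":0.3,"dy":0,"dz":8,"ax":0,"ay":0,"az":0,"claw":38},{"dx":0.3,"dy":0,"dz":10,"ax":0,"ay":0,"az":0,"claw":38},{"dx":0.3,"dy":0,"dz":12,"ax":0,"ay":0,"az":0,"claw":38},{"dx":0.3,"dy":0,"dz":13,"ax":0,"ay":0,"az":0,"claw":38},{"dx":0.3,"dy":0,"dz":14,"ax":0,"ay":0,"az":0,"claw":38},{"dx":0.3,"dy":0,"dz":14,"ax":0,"ay":0,"az":0,"claw":38}]' 60
python3 - <<'E'
from h import *
o=observe(); print(o['position'],o['grip_width'],o['force'],o['moment'])
E
python3 -m pendant '[{"dx":0,"dy":0,"dz":1.5,"ax":0,"ay":0,"az":0,"claw":38},{"dx":0,"dy":0,"dz":3,"ax":0,"ay":0,"az":0,"claw":38},{"dx":0,"dy":0,"dz":4.5,"ax":0,"ay":0,"az":0,"claw":38},{"dx":0,"dy":0,"dz":6,"ax":0,"ay":0,"az":0,"claw":38},{"dx":0,"dy":0,"dz":6,"ax":0,"ay":0,"az":0,"claw":38},{"dx":0,"dy":0,"dz":6,"ax":0,"ay":0,"az":0,"claw":38}]' 60
python3 - <<'E'
from h import *
o=observe(); print(o['position'],o['grip_width'],o['force'],o['moment'])
w=grab('wrist','w18');f=grab('scene','s18')
a=cv2.resize(w['image'][200:360,240:400],None,fx=3.7,fy=3.7,interpolation=cv2.INTER_CUBIC); 
b=cv2.resize(f['image'][270:390,120:240],None,fx=4,fy=4,interpolation=cv2.INTER_CUBIC);cv2.imwrite('pics/w18c.png',a);cv2.imwrite('pics/s18c.png',b)
E
```

```text
clock: 22.48
position: [0.5244, -0.2538, 0.0927]
tool_rot: [-3.142, 0.0, -0.0]
force: [0.1, 0.4, -3.9]
grip_width: 0.0392
[ 0.5243942  -0.2538434   0.09272899] 0.03920602690583794 [ 0.14527058  0.37613106 -3.8697412 ] [ 0.06361206 -0.02478591 -0.0805465 ]
clock: 22.98
position: [0.5244, -0.2539, 0.0868]
tool_rot: [-3.142, 0.0, -0.0]
force: [-0.8, -0.3, -3.8]
grip_width: 0.0389
[ 0.52440612 -0.25385478  0.08681681] 0.03892163749376262 [-0.79263755 -0.3006593  -3.80911048] [-0.02741724 -0.02679026  0.01991521]
```

View pics/w18c.png

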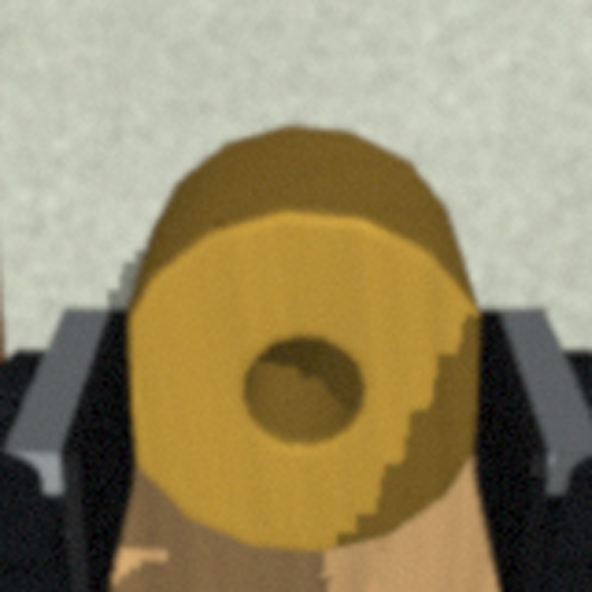

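View pics/s18c.png

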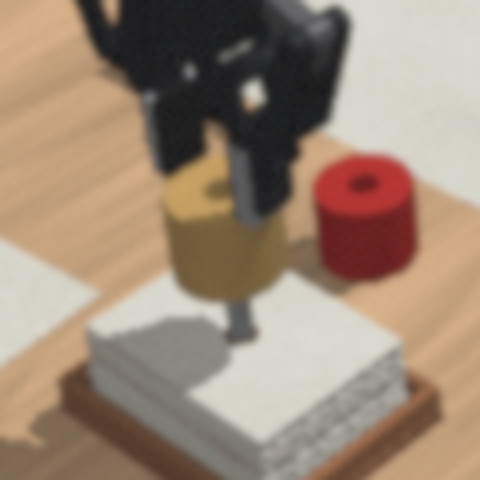

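```bash
python3 -m pendant '[{"dx":0,"dy":0.3,"dz":2,"ax":0,"ay":0,"az":0,"claw":38},{"dx":0,"dy":0.3,"dz":4,"ax":0,"ay":0,"az":0,"claw":38},{"dx":0,"dy":0.3,"dz":7,"ax":0,"ay":0,"az":0,"claw":38},{"dx":0,"dy":0.3,"dz":10,"ax":0,"ay":0,"az":0,"claw":38},{"dx":0,"dy":0.3,"dz":13,"ax":0,"ay":0,"az":0,"claw":38},{"dx":0,"dy":0.3,"dz":16,"ax":0,"ay":0,"az":0,"claw":38},{"dx":0,"dy":0.3,"dz":19,"ax":0,"ay":0,"az":0,"claw":38},{"dx":0,"dy":0.3,"dz":21,"ax":0,"ay":0,"az":0,"claw":38},{"dx":0,"dy":0.3,"dz":22,"ax":0,"ay":0,"az":0,"claw":38},{"dx":0,"dy":0.3,"dz":22,"ax":0,"ay":0,"az":0,"claw":38}]' 60
python3 - <<'E'
from h import *
o=observe(); print(o['position'],o['grip_width'],o['force'],o['moment'])
w=grab('wrist','w19');f=grab('scene','s19')
a=cv2.resize(w['image'][200:360,240:400],None,fx=3.7,fy=3.7,interpolation=cv2.INTER_CUBIC); 
b=cv2.resize(f['image'][270:390,120:240],None,fx=4,fy=4,interpolation=cv2.INTER_CUBIC);cv2.imwrite('pics/w19c.png',a);cv2.imwrite('pics/s19c.png',b)
E
```

```text
clock: 23.92
position: [0.5244, -0.2541, 0.0647]
tool_rot: [-3.141, 0.0, -0.0]
force: [-0.6, -0.2, -3.4]
grip_width: 0.039
[ 0.52437565 -0.25409684  0.06465227] 0.03902405847061623 [-0.63811387 -0.23996146 -3.44525409] [-0.02046534 -0.00717947 -0.0278968 ]
```

View pics/s19c.png

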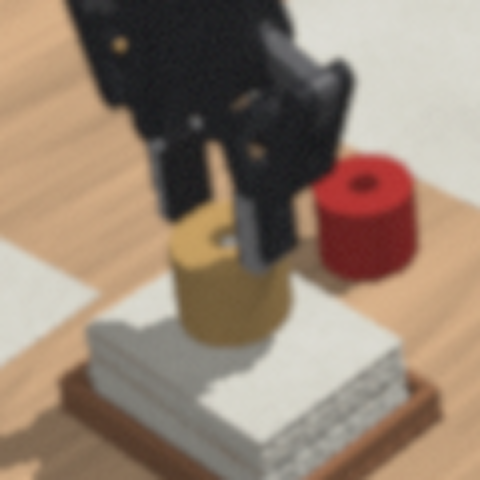

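View pics/w19c.png

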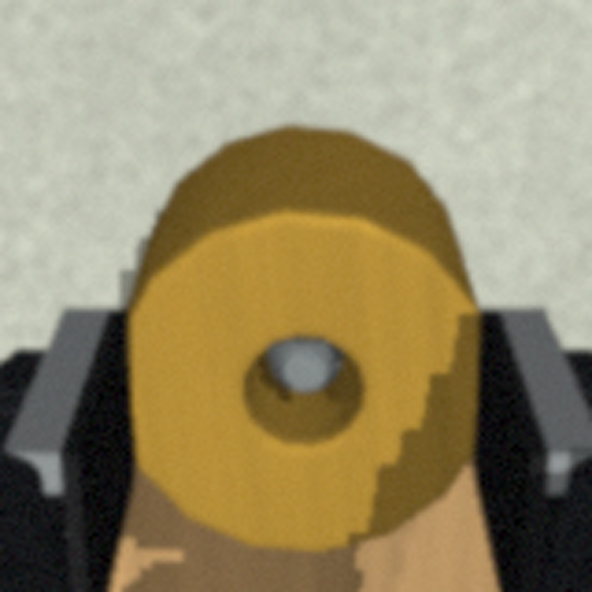

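```bash
python3 -m pendant '[{"dx":0,"dy":0,"dz":1.5,"ax":0,"ay":0,"az":0,"claw":38},{"dx":0,"dy":0,"dz":3,"ax":0,"ay":0,"az":0,"claw":38},{"dx":0,"dy":0,"dz":4,"ax":0,"ay":0,"az":0,"claw":38},{"dx":0,"dy":0,"dz":5,"ax":0,"ay":0,"az":0,"claw":38},{"dx":0,"dy":0,"dz":6,"ax":0,"ay":0,"az":0,"claw":38},{"dx":0,"dy":0,"dz":7,"ax":0,"ay":0,"az":0,"claw":38},{"dx":0,"dy":0,"dz":7,"ax":0,"ay":0,"az":0,"claw":38}]' 60
python3 -m pendant '[{"dx":0,"dy":0,"dz":0.5,"ax":0,"ay":0,"az":0,"claw":38},{"dx":0,"dy":0,"dz":1,"ax":0,"ay":0,"az":0,"claw":38},{"dx":0,"dy":0,"dz":1.5,"ax":0,"ay":0,"az":0,"claw":38},{"dx":0,"dy":0,"dz":2,"ax":0,"ay":0,"az":0,"claw":38},{"dx":0,"dy":0,"dz":2.5,"ax":0,"ay":0,"az":0,"claw":38},{"dx":0,"dy":0,"dz":2.5,"ax":0,"ay":0,"az":0,"claw":38}]' 60
python3 -m pendant '[{"dx":0,"dy":0,"dz":0.5,"ax":0,"ay":0,"az":0,"claw":38},{"dx":0,"dy":0,"dz":1,"ax":0,"ay":0,"az":0,"claw":38},{"dx":0,"dy":0,"dz":1.5,"ax":0,"ay":0,"az":0,"claw":38},{"dx":0,"dy":0,"dz":2,"ax":0,"ay":0,"az":0,"claw":38},{"dx":0,"dy":0,"dz":2,"ax":0,"ay":0,"az":0,"claw":38}]' 60
```

```text
clock: 24.6
position: [0.5244, -0.2541, 0.0577]
tool_rot: [-3.142, 0.0, -0.0]
force: [0.0, -0.5, -4.0]
grip_width: 0.0389
clock: 25.1
position: [0.5245, -0.2541, 0.0553]
tool_rot: [-3.142, 0.0, -0.0]
force: [0.3, -0.1, -4.3]
grip_width: 0.0391
clock: 25.52
position: [0.5244, -0.2541, 0.0533]
tool_rot: [-3.142, 0.0, -0.0]
force: [-0.0, -0.2, -3.5]
grip_width: 0.0385
```

```bash
python3 -m pendant '[{"dx":0,"dy":0,"dz":0.5,"ax":0,"ay":0,"az":0,"claw":38},{"dx":0,"dy":0,"dz":1,"ax":0,"ay":0,"az":0,"claw":38},{"dx":0,"dy":0,"dz":1.5,"ax":0,"ay":0,"az":0,"claw":38},{"dx":0,"dy":0,"dz":1.5,"ax":0,"ay":0,"az":0,"claw":38}]' 60
python3 -m pendant '[{"dx":0,"dy":0,"dz":0.5,"ax":0,"ay":0,"az":0,"claw":38},{"dx":0,"dy":0,"dz":1,"ax":0,"ay":0,"az":0,"claw":38},{"dx":0,"dy":0,"dz":1,"ax":0,"ay":0,"az":0,"claw":38}]' 60
python3 -m pendant '[{"dx":0,"dy":0,"dz":0.5,"ax":0,"ay":0,"az":0,"claw":38},{"dx":0,"dy":0,"dz":1,"ax":0,"ay":0,"az":0,"claw":38},{"dx":0,"dy":0,"dz":1,"ax":0,"ay":0,"az":0,"claw":38}]' 60
python3 -m pendant '[{"dx":0,"dy":0,"dz":0.5,"ax":0,"ay":0,"az":0,"claw":38},{"dx":0,"dy":0,"dz":1,"ax":0,"ay":0,"az":0,"claw":38},{"dx":0,"dy":0,"dz":1,"ax":0,"ay":0,"az":0,"claw":38}]' 60
```

```text
clock: 25.85
position: [0.5246, -0.2543, 0.0521]
tool_rot: [3.141, -0.0, -0.0]
force: [-0.8, 0.6, 2.0]
grip_width: 0.0392
clock: 26.1
position: [0.5246, -0.2542, 0.0509]
tool_rot: [3.142, -0.0, -0.0]
force: [-0.2, 0.2, 2.8]
grip_width: 0.0389
clock: 26.35
position: [0.5245, -0.2542, 0.0499]
tool_rot: [3.142, -0.0, -0.0]
force: [-0.4, -0.2, 3.4]
grip_width: 0.0388
clock: 26.6
position: [0.5245, -0.2541, 0.0488]
tool_rot: [3.142, 0.0, -0.0]
force: [0.7, -0.2, 2.4]
grip_width: 0.0392
```

```bash
python3 -m pendant '[{"dx":0,"dy":0,"dz":0.5,"ax":0,"ay":0,"az":0,"claw":38},{"dx":0,"dy":0,"dz":1,"ax":0,"ay":0,"az":0,"claw":38},{"dx":0,"dy":0,"dz":1,"ax":0,"ay":0,"az":0,"claw":38}]' 60
python3 -m pendant '[{"dx":0,"dy":0,"dz":0.5,"ax":0,"ay":0,"az":0,"claw":38},{"dx":0,"dy":0,"dz":1,"ax":0,"ay":0,"az":0,"claw":38},{"dx":0,"dy":0,"dz":1,"ax":0,"ay":0,"az":0,"claw":38}]' 60
python3 -m pendant '[{"dx":0,"dy":0,"dz":0.5,"ax":0,"ay":0,"az":0,"claw":38},{"dx":0,"dy":0,"dz":0.5,"ax":0,"ay":0,"az":0,"claw":38},{"dx":0,"dy":0,"dz":0.5,"ax":0,"ay":0,"az":0,"claw":38}]' 60
python3 -m pendant '[{"dx":0,"dy":0,"dz":0.5,"ax":0,"ay":0,"az":0,"claw":38},{"dx":0,"dy":0,"dz":0.5,"ax":0,"ay":0,"az":0,"claw":38},{"dx":0,"dy":0,"dz":0.5,"ax":0,"ay":0,"az":0,"claw":38}]' 60
```

```text
clock: 26.85
position: [0.5245, -0.2542, 0.0478]
tool_rot: [3.142, -0.0, -0.0]
force: [0.7, -0.4, 2.3]
grip_width: 0.0393
clock: 27.1
position: [0.5245, -0.2541, 0.0468]
tool_rot: [-3.142, 0.0, -0.0]
force: [0.9, 0.1, 2.4]
grip_width: 0.0389
clock: 27.35
position: [0.5245, -0.2542, 0.0464]
tool_rot: [3.142, -0.0, -0.0]
force: [0.1, -0.4, 2.2]
grip_width: 0.0392
clock: 27.6
position: [0.5245, -0.2542, 0.046]
tool_rot: [3.142, -0.0, -0.0]
force: [-0.2, -0.6, 4.4]
grip_width: 0.0389
```

```bash
python3 -m pendant '[{"dx":0,"dy":0,"dz":0.5,"ax":0,"ay":0,"az":0,"claw":38},{"dx":0,"dy":0,"dz":0.5,"ax":0,"ay":0,"az":0,"claw":38},{"dx":0,"dy":0,"dz":0.5,"ax":0,"ay":0,"az":0,"claw":38}]' 60
python3 -m pendant '[{"dx":0,"dy":0,"dz":0.5,"ax":0,"ay":0,"az":0,"claw":38},{"dx":0,"dy":0,"dz":0.5,"ax":0,"ay":0,"az":0,"claw":38},{"dx":0,"dy":0,"dz":0.5,"ax":0,"ay":0,"az":0,"claw":38}]' 60

```

```text
clock: 27.85
position: [0.5246, -0.2543, 0.0456]
tool_rot: [3.141, -0.0, -0.0]
force: [-1.5, 0.0, 7.6]
grip_width: 0.0391
clock: 28.1
position: [0.5247, -0.2543, 0.0453]
tool_rot: [3.141, -0.001, -0.0]
force: [-1.5, 0.9, 10.2]
grip_width: 0.0388
```

```bash
python3 -m pendant '[{"dx":0,"dy":0,"dz":0.5,"ax":0,"ay":0,"az":0,"claw":38},{"dx":0,"dy":0,"dz":0.5,"ax":0,"ay":0,"az":0,"claw":38},{"dx":0,"dy":0,"dz":0.5,"ax":0,"ay":0,"az":0,"claw":38},{"dx":0,"dy":0,"dz":0.5,"ax":0,"ay":0,"az":0,"claw":38}]' 60
python3 -m pendant '[{"dx":0,"dy":0,"dz":-0.5,"ax":0,"ay":0,"az":0,"claw":40},{"dx":0,"dy":0,"dz":-1,"ax":0,"ay":0,"az":0,"claw":42},{"dx":0,"dy":0,"dz":-1,"ax":0,"ay":0,"az":0,"claw":46},{"dx":0,"dy":0,"dz":-1,"ax":0,"ay":0,"az":0,"claw":52},{"dx":0,"dy":0,"dz":-1,"ax":0,"ay":0,"az":0,"claw":60},{"dx":0,"dy":0,"dz":-1,"ax":0,"ay":0,"az":0,"claw":64},{"dx":0,"dy":0,"dz":-1,"ax":0,"ay":0,"az":0,"claw":64}]'
python3 - <<'E'
from h import *
o=observe(); print(o['position'],o['grip_width'],o['force'],o['moment'])
w=grab('wrist','w20');f=grab('scene','s20')
b=cv2.resize(f['image'][270:390,120:240],None,fx=4,fy=4,interpolation=cv2.INTER_CUBIC);cv2.imwrite('pics/s20c.png',b)
E
```

```text
clock: 28.43
position: [0.5247, -0.2544, 0.0449]
tool_rot: [3.141, -0.001, -0.0]
force: [-1.5, 0.7, 13.0]
grip_width: 0.0389
clock: 29.02
position: [0.5244, -0.2541, 0.0453]
tool_rot: [-3.142, 0.0, -0.0]
force: [-0.1, -0.2, 0.6]
grip_width: 0.0642
[ 0.52439687 -0.2541101   0.04528132] 0.06423294148549893 [-0.10022721 -0.17785062  0.62727327] [-0.03646194 -0.02496639 -0.02255069]
```

View pics/s20c.png

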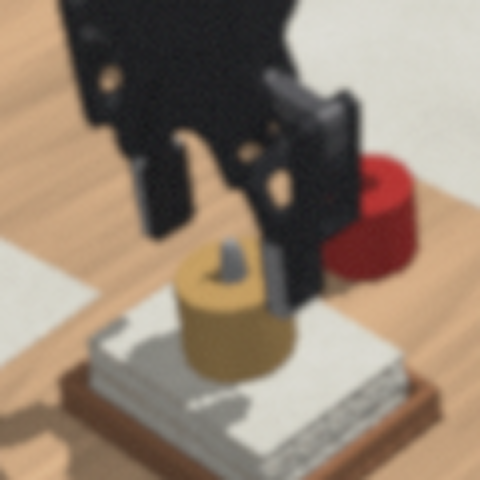

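View pics/w20.png

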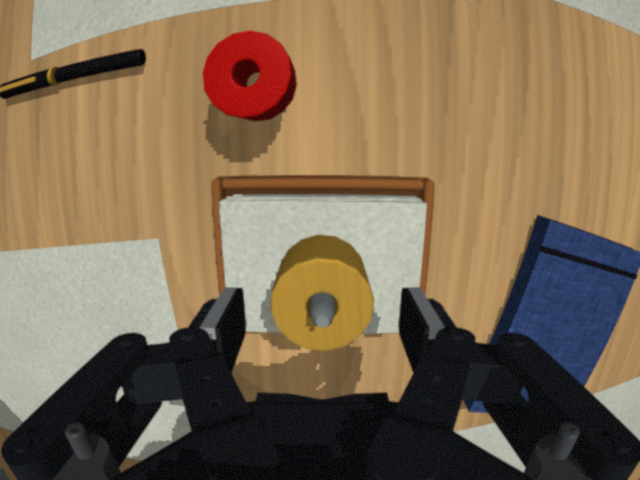

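```bash
python3 -m pendant '[{"dx":0,"dy":0,"dz":-8,"ax":0,"ay":0,"az":0,"claw":64},{"dx":0,"dy":0,"dz":-25,"ax":0,"ay":0,"az":0,"claw":68},{"dx":0,"dy":0,"dz":-55,"ax":0,"ay":0,"az":0,"claw":70},{"dx":0,"dy":0,"dz":-90,"ax":0,"ay":0,"az":0,"claw":70},{"dx":0,"dy":0,"dz":-125,"ax":0,"ay":0,"az":0,"claw":70},{"dx":0,"dy":20,"dz":-150,"ax":0,"ay":0,"az":0,"claw":70},{"dx":0,"dy":50,"dz":-155,"ax":0,"ay":0,"az":0,"claw":70},{"dx":0,"dy":80,"dz":-155,"ax":0,"ay":0,"az":0,"claw":70},{"dx":0,"dy":80,"dz":-155,"ax":0,"ay":0,"az":0,"claw":70},{"dx":0,"dy":80,"dz":-155,"ax":0,"ay":0,"az":0,"claw":70}]'
python3 - <<'E'
from h import *
o=observe(); print(o['position'],o['grip_width'],o['force'])
w=grab('wrist','w21');f=grab('scene','s21');t=grab('top','t21')
E
```

```text
clock: 29.95
position: [0.5238, -0.3357, 0.2009]
tool_rot: [3.141, -0.0, -0.003]
force: [-0.4, -0.1, 0.2]
grip_width: 0.0698
[ 0.5237512  -0.33574088  0.20090337] 0.06983555205060506 [-0.36736891 -0.08158436  0.22709682]
```

View pics/s21.png

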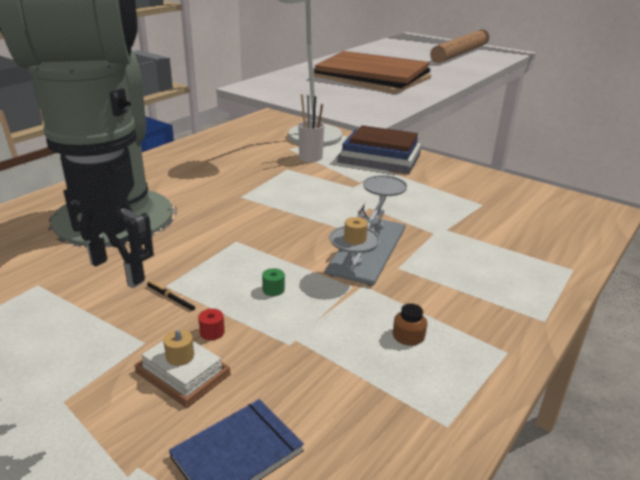

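View pics/w21.png

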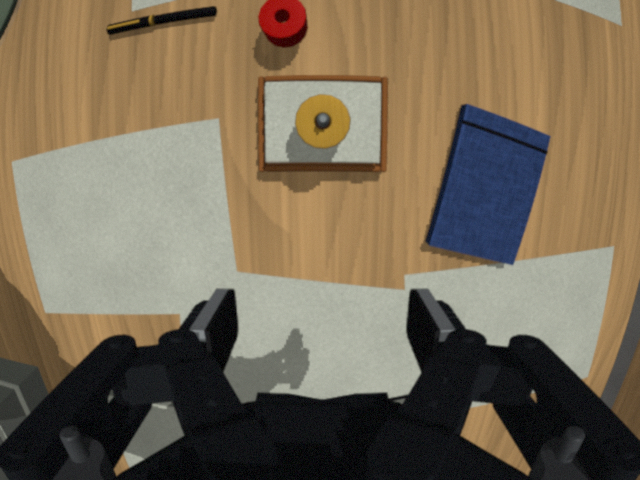

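View pics/t21.png

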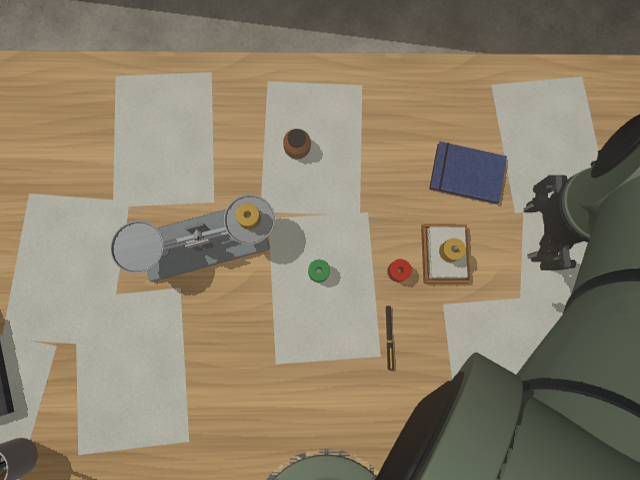

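```bash
python3 -m pendant '[{"dx":0,"dy":0,"dz":0,"ax":0,"ay":0,"az":0,"claw":70},{"dx":0,"dy":0,"dz":0,"ax":0,"ay":0,"az":0,"claw":70},{"dx":0,"dy":0,"dz":0,"ax":0,"ay":0,"az":0,"claw":70},{"dx":0,"dy":0,"dz":0,"ax":0,"ay":0,"az":0,"claw":70}]'
python3 -c "
from workcell import job_done; print(job_done())"
```

```text
clock: 30.43
position: [0.5246, -0.3338, 0.2004]
tool_rot: [-3.142, -0.0, 0.0]
force: [0.8, 0.6, 0.8]
grip_width: 0.0701
the job is handed in; nothing more can be done
None
```

I weighed both brass collars on the balance, and the heavier one is now on the holder's rod, pressed down onto the cards. The job was handed in at about 30.5 s.

- **Weighing:** The collar I put on the left pan went down. It also read about 4.4 N at the wrist, against about 2.7 N for the other, so the two checks agree. I lifted it off slowly, and the lighter collar still stands on the right pan.
- **Threading and pressing:** The collar went onto the rod with no side force. It touched the cards at a tool height of about 52.3 mm, and they yielded at about 7 N until about 46.2 mm. That is the expected 6 mm. From there the pile was firm, at about 8 N per mm, and I stopped at roughly 17 N on the cards before letting go.
- **Last pictures:** The collar sits on the cards with the rod showing through its bore. The ink, pen, notebook and the red and green look-alikes appear where they were, and the gripper is clear of everything.
- **Checks not done or not matching:**
    - I did not measure the pressed collar's final height from two views. The flatness rests on the force and travel readings.
    - The wrist camera and the two fixed cameras differed by about 1 mm on the rod's position. I used the middle value, which a closer wrist picture confirmed.
    - The gripper opening read about 39 mm on the 44 mm collars, but the pictures showed both were held properly.
- **Refused command:** My first move was refused for missing fields and moved nothing.

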